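# Lay a drill jig on a sloping bracket against its adjustable stop

### The job

Pick up the drill jig by its upright grip and lay it flat on top of the channel bracket that is held on the sloping table. Line its sides up flush with the bracket's sides and draw it gently down the slope until its lower end rests against the blade of the adjustable stop, then let go and leave the other things on the bench alone.

Things in the scene. Friction and masses are not known exactly. Their poses are not given: they have to be found in the camera images.
- jig_grip (a point): centre of the loose drill jig's grip: an upright flat light-metal plate across the jig's middle, 14 mm thick (x), 36 mm wide (y), standing 35 mm above the jig's plate. This point is 27 mm above the jig's underside (18 mm below the grip's top), in the middle. x along the jig, y across it, z up out of it.
- drill_jig: the jig: a dark steel plate 110 (x) x 40 (y) mm, 10 mm thick, a drill bush near each corner, 0.3 to 0.65 kg; starts flat on the bench. Origin: centre of the plate's underside, axes as jig_grip. It is alike both ways round and may be laid either way round. On the slope it does not slide by itself.
- angle_table: the fixed sloping table with all mounted on it: grey foot 190 x 124 mm, origin in the middle of the foot's underside on the bench, x level towards the table's high end. Its steel bed rises at 24 degrees towards x. It stands left or right of the robot's middle, turned up to 0.3 rad; the jig lies on the other side.
- bracket_top (a point): middle of the top of the fixed steel channel bracket (150 mm long up the slope, 40 wide, 42 high), in the plane of its walls' upper edges, on which the jig lies. x points up the slope (24 degrees above level), y across the bracket, z square out of the slope. Two low clamps on its -y side; the stop's rail and carriage on its +y side, at most 9 mm above the bracket's top.
- stop_rail: rail of the adjustable stop, fixed on the bed along the bracket's +y side; origin mid-length on its underside, axes as bracket_top. A carriage locked on it carries a 10 mm thick blade square across the bracket, its top 9 mm above the bracket's. The blade's uphill face is 45 to 75 mm down the slope (-x) from bracket_top: set anew each time, not reported, to be seen or felt for.
- tin_1: low lidded tin, 68 mm across, 42 mm high, loose bystander; origin in the middle of its underside.
- screw_carton: small cardboard carton 71 x 110 x 55 mm, loose bystander; origin in the middle of its underside.
- tape_roll: roll of black tape, 113 mm across, 48 mm high, loose bystander; origin in the middle of its underside.
- try_square: try square, 90 x 125 mm, lying flat, loose bystander; origin in the middle of the underside.
Not all that is in view belongs to the job. There is more than one size of the drill_jig; the one meant has the size given above.

How it is judged:
By the outcome, as a careful person would: the job done as asked, in the order asked, and still so for the second after the job is handed in, with the robot touching nothing.
It also fails if it takes over 45 s, if anything falls off the work surface, if the arm or the gripper's body presses on something with over 40 N, if the wrist force passes 120 N, or if a joint passes its speed limit or range.

### The arm

A 6-joint arm with a two-finger parallel gripper is mounted at the origin on a cart in front of the work surface, level with it; the furniture and walls round the work are solid. World frame = base frame: x ahead of the robot, y to its left, z up, the work surface at z = 0. Lengths are in m, angles in rad, forces in N, time in s.
With the tool pointing down it reaches from about 0.25 to 0.775 m from the base axis. Payload 4 kg.
Tool frame: the origin (TCP) lies midway between the tips of the shut fingers; the grasp point (between the pads) lies 19 mm behind it (robot.pinch_z is the distance from the TCP to the grasp point, in m); x points along the fingers, y is the direction in which the jaws open and shut, and the axes are right-handed (so a half turn about x gives the same grasp; the last joint's range is limited). The gripper opens to 94 mm and grips with 3 to 60 N. Pads are 16 mm wide; open, the fingers measure 119 mm over their backs; the gripper's body (75 mm by 177 mm) begins 78 mm behind the grasp point.
Start: joints at [1.176, 0.087, 1.371, -0, 1.684, -0.103], TCP at [0.158, 0.527, 0.177] pointing down, gripper open.
Joint ranges: [-3.1, 3.1], [-0.76, 2.03], [0.27, 2.55], [-1.08, 4.22], [0.17, 2.65], [-2.57, 2.57]. Speed limits (rad/s): [2.79, 2.79, 3.14, 3.14, 3.14, 3.14].

### API

Orientations are given as [roll, pitch, yaw] about the fixed x, y, z axes, in that order (R = Rz(yaw) Ry(pitch) Rx(roll)).
In Python, from bench import robot, imaging gives the robot as it stands. The module is installed in compiled form; this text tells all that it offers.
- The arm moves only by the tool drive_tool, never from a script. Its argument "commands" is a list that holds one entry, the list of rows, each a list of 4 numbers: the shift along the tool's x, y, z as a fraction of full scale, then the turn about the tool's x as a fraction of full scale. A call has 1 to 20 rows; each row shifts and turns the commanded pose from where the row before left it, along the tool's axes as they then stand; what a row does not reach is not made up. Full scale, the value 1, is 0.25 m for a shift and 360 degrees for a turn. A row lasts 1/10 s, in which the tool goes at most 50 mm and 8.59 degrees, less where a joint would pass 70% of its speed; a pose out of reach is approached as far as the arm can. A call with a number of a shift or a turn outside -1 to 1 is refused whole. A call with a gripper value outside its range is refused whole. "grip" is the opening, from 0 (shut) to 1 (fully open), set as the call begins (left out, the last holds). The fingers move at their own pace and stop on an object; the grip force is fixed at half the most. Time passes only in rows, so rows that do not move let the fingers close. It gives the time, the measured TCP pose, the force and the opening at its end, in the units of the state.
- robot.get_obs(): the state, without advancing time (a new reading comes with each control period).
- imaging.snapshot(name): name is "scene" or "top"; returns a dict with "pixels" (384x512x3 uint8, red, green, blue), "z_map" (384x512 float32, m along the optical axis (not along the pixel's ray), 0 where there is no reading), "mtx" (3x3 intrinsics, pixels), "k1" (the pictures are not rectified: a ray, as slopes to the right and down, at radius r is drawn at 1 + k1 r^2 times it, then the intrinsics apply), "extrinsics" (4x4, takes a point from world to camera coordinates). Camera axes: x right, y up, looking along -z (the intrinsics and any distortion apply to the point x, -y, -z); pixel columns grow to the right and rows downward; lengths in m; the calibration is good to about 2 mm. A picture is of the moment at which its call begins.
- robot.close_job(): hands the job in, once; it reports no verdict.
The state is a dict: "time": time; "joint_positions": joint angles; "qvel": joint speeds; "joint_torque": joint torques, N m; "tool_pos": TCP position; "ee_rot": TCP orientation; "wrist_force": force on the tool from outside, world axes, zero at the start; "wrist_torque": the same for the moment, N m; "width": finger opening in m.
Only numpy, scipy, OpenCV 4.12 (cv2) and the standard library are available. Lean on these libraries where they do the work, as an engineer would, in place of code of your own. Each camera call takes 0.05 s, during which the arm holds its last target.

## Working session

There is one attempt and no reset: what is moved stays moved. The work goes in short steps, Python scripts to look and compute and a tool call to move; the robot and the scene stay as the last step left them, time stands still between calls to the robot, and variables do not carry over. Pictures are saved under pics/ and viewed, and the job is handed in when it is done.

Besides the shell and the picture viewer there is one more tool, called after "Request:" as name(argument=value, ...), one argument or row to a line, values as JSON. drive_tool: Moves the arm, as the interface text tells. Shift numbers are shares of 0.25 m and turn numbers shares of 360 degrees, none past 1 either way. Its arguments: {"type":"object","properties":{"commands":{"type":"array","items":{"type":"array","items":{"type":"array","items":{"type":"number","minimum":-1,"maximum":1}}}},"grip":{"type":"number"}},"required":["commands"]}

```bash
ls; mkdir -p pics
cat > h.py <<'E'
import numpy as np, cv2, pickle
from bench import robot, imaging
def snap(name,tag):
    s=imaging.snapshot(name); pickle.dump(s,open(f'pics/{tag}.pkl','wb'))
    cv2.imwrite(f'pics/{tag}.png',s['pixels'][:,:,::-1]); return s
def load(tag): return pickle.load(open(f'pics/{tag}.pkl','rb'))
def cloud(s):
    H,W=s['z_map'].shape; K=s['mtx']
    u,v=np.meshgrid(np.arange(W),np.arange(H))
    p=np.stack([u,v],-1).reshape(-1,1,2).astype(np.float64)
    q=cv2.undistortPoints(p,K,np.array([s['k1'],0,0,0,0.])).reshape(H,W,2)
    z=s['z_map']; c=np.stack([q[...,0]*z,-q[...,1]*z,-z],-1)
    E=s['extrinsics']; w=(c-E[:3,3])@E[:3,:3]
    w[z==0]=np.nan; return w
def proj(s,P):
    P=np.atleast_2d(P); E=s['extrinsics']; c=P@E[:3,:3].T+E[:3,3]
    q=c[:,:2]/-c[:,2:]; q[:,1]*=-1
    r2=(q**2).sum(1,keepdims=True); q=q*(1+s['k1']*r2)
    return q*[s['mtx'][0,0],s['mtx'][1,1]]+[s['mtx'][0,2],s['mtx'][1,2]]
def crop(s,tag,x0,y0,x1,y1,f):
    c=s['pixels'][y0:y1,x0:x1,::-1]; cv2.imwrite(f'pics/{tag}.png',cv2.resize(c,None,fx=f,fy=f,interpolation=cv2.INTER_CUBIC))
E
python3 - <<'E'
from h import *
for n in('scene','top'):
    s=snap(n,n+'0'); print(n,s['mtx'].tolist(),s['k1'],np.round(s['extrinsics'],3).tolist())
print(robot.get_obs())
E
```

```text
pics
scene [[365.8798159872273, 0.0, 254.09999699940477], [0.0, 365.8798159872273, 189.75476356796403], [0.0, 0.0, 1.0]] -0.04260570251654436 [[0.431, -0.903, 0.002, -0.18], [0.669, 0.32, 0.671, -0.472], [-0.606, -0.288, 0.742, -0.652], [0.0, 0.0, 0.0, 1.0]]
top [[352.53079853072376, 0.0, 251.60666429534547], [0.0, 352.53079853072376, 187.8876437444883], [0.0, 0.0, 1.0]] -0.06572396752639302 [[-0.027, -0.999, 0.02, 0.077], [0.99, -0.023, 0.138, -0.599], [-0.137, 0.024, 0.99, -0.997], [0.0, 0.0, 0.0, 1.0]]
{'time': 0.1, 'joint_positions': array([ 1.17590653e+00,  8.79073135e-02,  1.37206055e+00, -3.08532441e-05,
        1.68358389e+00, -1.03131136e-01]), 'qvel': array([ 0.00076024, -0.00047615, -0.00411631,  0.0005691 , -0.00183413,
       -0.00033503]), 'joint_torque': array([ 1.70783394e-03, -3.41249299e+01, -3.03302550e+01,  7.18916254e-02,
        3.04161001e-02, -8.06641947e-05]), 'tool_pos': array([0.1580275 , 0.52625559, 0.17622853]), 'ee_rot': array([-1.65827664,  1.56883699, -1.95003874]), 'wrist_force': array([ 0.24905955,  0.50769913, -0.01873478]), 'wrist_torque': array([-0.02161478, -0.03260361,  0.0437486 ]), 'width': 0.09390971261836338}
```

View pics/scene0.png

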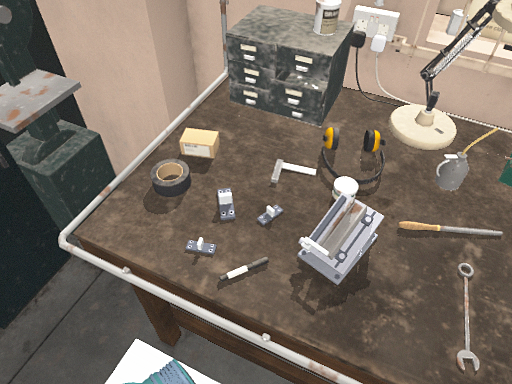

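View pics/top0.png

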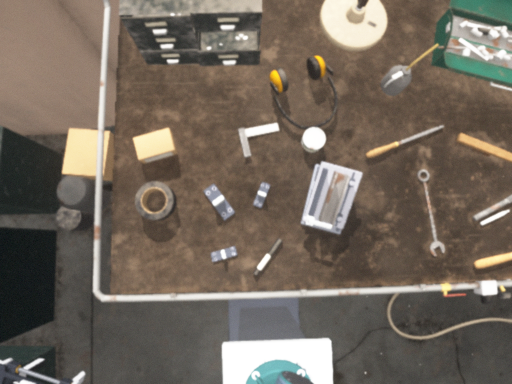

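The pictures show three jig-like parts: A at top (218,202), B at (261,195) and C at (223,255). The table is at (332,198). I'll enlarge and measure all three.

Run:
```python
from h import *
s=load('top0'); crop(s,'c1',190,170,290,270,6)
crop(s,'c2',290,150,370,240,7)
s2=load('scene0'); crop(s2,'c3',290,170,390,285,6); crop(s2,'c4',180,180,290,260,7)
w=cloud(s)
def P(u,v): return np.round(w[v,u],3)
for p in [(218,202),(261,195),(223,255),(300,250),(230,230)]: print(p,P(*p))
# components above bench
z=w[...,2]
m=((z>0.005)&(z<0.15)).astype(np.uint8); m[:,:115]=0; m[295:]=0
n,l,st,c=cv2.connectedComponentsWithStats(m)
for i in range(1,n):
    if st[i,4]>60:
        q=w[l==i]; r=cv2.minAreaRect((q[:,:2]*1000).astype(np.float32)); print(c[i].round(),st[i,4],np.round(r[0],1),np.round(r[1],1),round(r[2],1),'zmax',np.nanpercentile(q[:,2],[50,98]).round(3))
```

```text
(218, 202) [0.561 0.161 0.042]
(261, 195) [0.581 0.034 0.022]
(223, 255) [0.407 0.15  0.03 ]
(300, 250) [ 0.414 -0.08   0.001]
(230, 230) [0.48  0.129 0.001]
[353.  23.] 2917 [1137.1 -291.1] [176.8 223.4] 0.1 zmax [0.034 0.107]
[476.  40.] 5732 [1045.3 -691. ] [295.6 319.2] 74.3 zmax [0.086 0.129]
[201.  49.] 3020 [1012.3  209.6] [359.5 119.6] 88.1 zmax [0.098 0.148]
[317.  67.] 396 [ 970.5 -156.7] [90.8 45.9] 31.8 zmax [0.061 0.074]
[396.  79.] 700 [ 932.1 -397.8] [76.1 72.6] 78.8 zmax [0.078 0.133]
[279.  81.] 367 [925.7 -29.1] [82.5 49. ] 20.4 zmax [0.063 0.074]
[312. 126.] 772 [ 824.1 -139.1] [206.  190.7] 20.6 zmax [0.038 0.044]
[248. 138.] 317 [754.4  41.3] [ 87.7 101.5] 9.8 zmax [0.014 0.019]
[397. 143.] 352 [ 744.4 -429.3] [ 21.3 282.1] 20.0 zmax [0.015 0.023]
[155. 146.] 1067 [736.8 348.7] [ 73.2 112.9] 14.3 zmax [0.055 0.059]
[482. 147.] 624 [ 713.1 -681.7] [190.8  31.7] 68.1 zmax [0.035 0.04 ]
[330. 197.] 2942 [ 562.6 -174.8] [146. 190.] 70.8 zmax [0.08  0.125]
[423. 175.] 61 [ 632.3 -478.1] [35.5 35. ] 16.2 zmax [0.009 0.012]
[155. 200.] 919 [571.5 347.2] [111.  111.1] 63.2 zmax [0.048 0.052]
[261. 194.] 203 [585.2  30.9] [29.8 76. ] 66.8 zmax [0.008 0.033]
[219. 201.] 483 [566.5 162.9] [110.4  46.2] 32.8 zmax [0.011 0.048]
[433. 227.] 191 [ 495.2 -482.6] [220.6  45. ] 11.9 zmax [0.006 0.01 ]
[494. 208.] 237 [ 522.8 -700.3] [ 18.2 151.9] 24.8 zmax [0.013 0.019]
[492. 218.] 93 [ 495.5 -700. ] [ 12.2 102. ] 23.7 zmax [0.009 0.013]
[267. 256.] 231 [399.   19.7] [ 16.6 128. ] 52.1 zmax [0.015 0.02 ]
[223. 253.] 227 [412.2 150.4] [29.6 75.5] 15.2 zmax [0.008 0.033]
[492. 261.] 307 [ 360.6 -678.2] [ 27.4 128.4] 9.8 zmax [0.019 0.024]
```

View pics/c1.png

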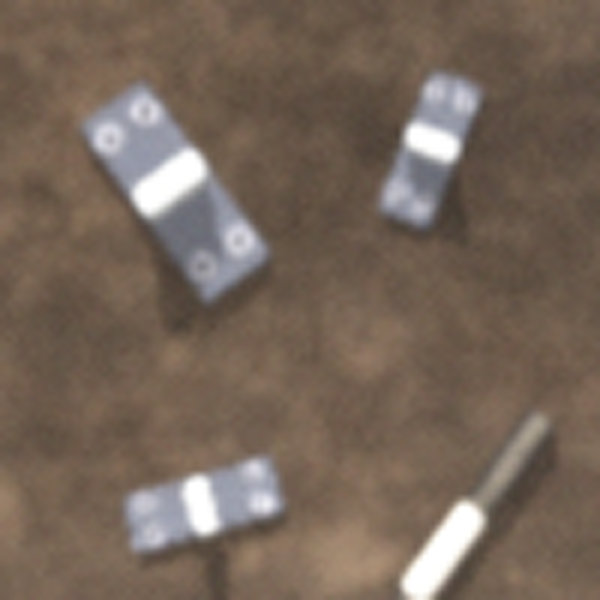

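View pics/c2.png

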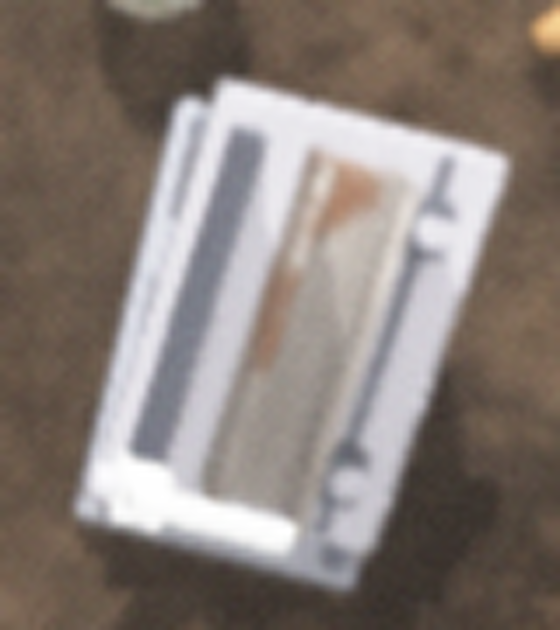

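View pics/c3.png

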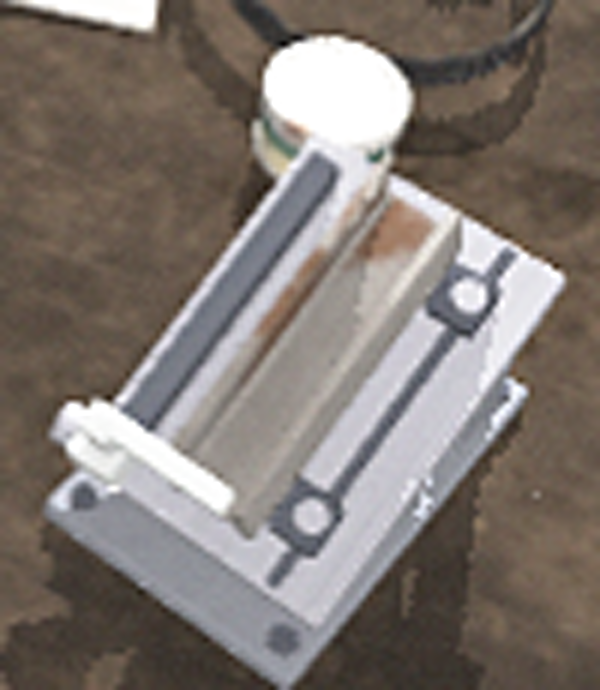

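View pics/c4.png

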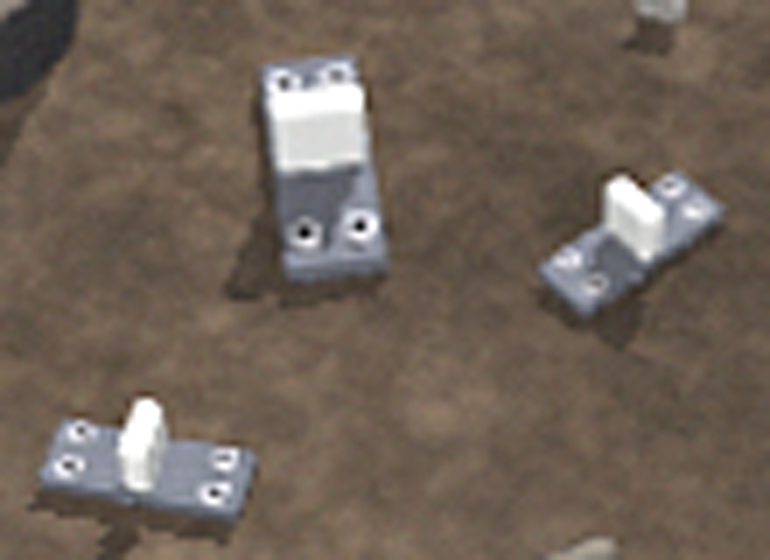

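```bash
cat >> h.py <<'E'
def ray(s,uv,z):
    uv=np.atleast_2d(np.array(uv,float)); q=cv2.undistortPoints(uv.reshape(-1,1,2),s['mtx'],np.array([s['k1'],0,0,0,0.])).reshape(-1,2)
    d=np.c_[q[:,0],-q[:,1],-np.ones(len(q))]; E=s['extrinsics']; R=E[:3,:3]; o=-R.T@E[:3,3]; d=d@R
    return o+d*((z-o[2])/d[:,2])[:,None]
E
python3 - <<'E'
from h import *
s=load('top0')
f=lambda a,o,k:np.array(a)/k+np.array(o)-0.5+0.5/k
c=ray(s,f([(83,125),(140,83),(270,250),(208,302)],(190,170),6),0.01)
g=ray(s,f([(133,200),(195,148),(208,175),(148,218)],(190,170),6),0.045)
for n,q in(('plate',c),('grip',g)):
    m=q.mean(0); ds=np.linalg.norm(np.roll(q,-1,0)-q,axis=1)
    print(n,m.round(4),ds.round(4))
d=(c[0]+c[1]-c[2]-c[3]); print('jig yaw',np.arctan2(d[1],d[0]))
# table cloud from both cams, plane of bed
s2=load('scene0')
for t,ss in(('top',s),('scene',s2)):
    w=cloud(ss).reshape(-1,3); k=(abs(w[:,0]-.565)<.13)&(abs(w[:,1]+.175)<.12)&(w[:,2]>.03)
    q=w[k]; best=None; rng=np.random.default_rng(0)
    for _ in range(800):
        p=q[rng.choice(len(q),3,False)]; n=np.cross(p[1]-p[0],p[2]-p[0]); 
        if np.linalg.norm(n)<1e-6: continue
        n/=np.linalg.norm(n); n*=np.sign(n[2]) 
        if abs(np.degrees(np.arccos(n[2]))-24)>4: continue
        cnt=(abs((q-p[0])@n)<.002).sum()
        if best is None or cnt>best[0]: best=(cnt,n,p[0])
    cnt,n,p=best; inl=q[abs((q-p)@n)<.003]; m=inl.mean(0); n=np.linalg.svd(inl-m,full_matrices=False)[2][2]; n*=np.sign(n[2])
    print(t,cnt,len(q),'tilt',np.degrees(np.arccos(n[2])),'yaw of uphill',np.arctan2(-n[1],-n[0]),'m',m.round(4))
    h=(q-m)@n; print(np.histogram(h,bins=np.arange(-.03,.07,.003)))
E
```

```text
plate [0.5667 0.1609 0.01  ] [0.0356 0.1072 0.0403 0.1094]
grip [0.5653 0.1603 0.045 ] [0.0392 0.0147 0.0357 0.0114]
jig yaw 0.6178959036696687
top 803 2635 tilt 23.964869254194788 yaw of uphill -0.2930975344327975 m [ 0.5763 -0.1756  0.0725]
(array([  0,   0,   0,   0,   0,   1,   8,  13,  66, 509, 512,  84,  19,
        51, 146, 380, 264,  63,  27,  40,  47,  33,  29,  88, 126,  32,
        32,  46,   9,   0,   0,   0,   0]), array([-3.0000000e-02, -2.7000000e-02, -2.4000000e-02, -2.1000000e-02,
       -1.8000000e-02, -1.5000000e-02, -1.2000000e-02, -9.0000000e-03,
       -6.0000000e-03, -3.0000000e-03, -6.9388939e-18,  3.0000000e-03,
        6.0000000e-03,  9.0000000e-03,  1.2000000e-02,  1.5000000e-02,
        1.8000000e-02,  2.1000000e-02,  2.4000000e-02,  2.7000000e-02,
        3.0000000e-02,  3.3000000e-02,  3.6000000e-02,  3.9000000e-02,
        4.2000000e-02,  4.5000000e-02,  4.8000000e-02,  5.1000000e-02,
        5.4000000e-02,  5.7000000e-02,  6.0000000e-02,  6.3000000e-02,
        6.6000000e-02,  6.9000000e-02]))
scene 1173 3531 tilt 23.911166668945196 yaw of uphill -0.28055788405227683 m [ 0.5593 -0.1871  0.0664]
(array([  0,   0,   0,   0,   0,   0,   6,   8,  47, 670, 760,  81,  37,
       112, 192, 503, 347,  65,  45,  50,  64,  38,  42, 130, 172,  25,
        62,  62,   1,   0,   0,   0,   0]), array([-3.0000000e-02, -2.7000000e-02, -2.4000000e-02, -2.1000000e-02,
       -1.8000000e-02, -1.5000000e-02, -1.2000000e-02, -9.0000000e-03,
       -6.0000000e-03, -3.0000000e-03, -6.9388939e-18,  3.0000000e-03,
        6.0000000e-03,  9.0000000e-03,  1.2000000e-02,  1.5000000e-02,
        1.8000000e-02,  2.1000000e-02,  2.4000000e-02,  2.7000000e-02,
        3.0000000e-02,  3.3000000e-02,  3.6000000e-02,  3.9000000e-02,
        4.2000000e-02,  4.5000000e-02,  4.8000000e-02,  5.1000000e-02,
        5.4000000e-02,  5.7000000e-02,  6.0000000e-02,  6.3000000e-02,
        6.6000000e-02,  6.9000000e-02]))
```

```bash
cat >> h.py <<'E'
def frame(yaw,o,tilt=np.radians(24)):
    x=np.array([np.cos(yaw)*np.cos(tilt),np.sin(yaw)*np.cos(tilt),np.sin(tilt)]); y=np.array([-np.sin(yaw),np.cos(yaw),0]); return np.c_[x,y,np.cross(x,y)],np.array(o)
def rect(s,R,o,xr=(-.12,.12),yr=(-.08,.08),h=0,ppm=2.5):
    # rows: x descending, cols: y descending
    xs=np.arange(xr[1],xr[0],-1e-3/ppm); ys=np.arange(yr[1],yr[0],-1e-3/ppm)
    X,Y=np.meshgrid(xs,ys,indexing='ij'); P=np.stack([X,Y,np.full_like(X,h)],-1).reshape(-1,3)@R.T+o
    uv=proj(s,P).astype(np.float32).reshape(*X.shape,2)
    return cv2.remap(s['pixels'],uv[...,0],uv[...,1],cv2.INTER_CUBIC)[:,:,::-1]
E
python3 - <<'E'
from h import *
for t in('top','scene'):
    s=load(t+'0'); w=cloud(s).reshape(-1,3)
    R,_=frame(-.288,[0,0,0]); k=(abs(w[:,0]-.565)<.13)&(abs(w[:,1]+.175)<.12)&(w[:,2]>.03)
    q=w[k]@R; zb=np.median(q[:,2][(q[:,2]<np.percentile(q[:,2],40))]); 
    hh=np.histogram(q[:,2],bins=np.arange(-.3,.3,.001)); b=hh[1][hh[0].argmax()]; b=q[abs(q[:,2]-b)<.003,2].mean()
    q[:,2]-=b
    print(t,'bed z',b)
    top=q[(q[:,2]>.039)&(q[:,2]<.045)]; print('top pts x',np.percentile(top[:,0],[1,50,99]),'y',np.percentile(top[:,1],[1,50,99]),np.median(top[:,2]))
    print(np.histogram(top[:,1],bins=np.arange(-.08,.06,.002)))
    bl=q[(q[:,2]>.0475)]; print('blade n',len(bl),np.percentile(bl[:,0],[2,50,98]),np.percentile(bl[:,1],[2,98]),np.percentile(bl[:,2],[50,98]))
    bed=q[abs(q[:,2])<.003]; print('bed',np.percentile(bed[:,0],[1,99]),np.percentile(bed[:,1],[1,99]))
E
```

```text
top bed z -0.17886646039261084
top pts x [0.49612056 0.57045603 0.64401785] y [-0.02104842 -0.01501947  0.04175161] 0.04246689072355567
(array([ 0,  0,  0,  0,  0,  0,  0,  0,  0,  0,  0,  0,  0,  0,  0,  0,  0,
        0,  0,  0,  0,  0,  0,  0,  0,  0,  0,  0,  0, 21, 37, 35, 14,  0,
        0,  0,  0,  1,  0,  0,  0,  1,  0,  0,  0,  0,  6, 30, 32, 32,  0,
        0,  0,  0,  0,  0,  0,  0,  0,  1,  0,  1,  0,  0,  0,  2,  0,  0,
        0]), array([-8.0000000e-02, -7.8000000e-02, -7.6000000e-02, -7.4000000e-02,
       -7.2000000e-02, -7.0000000e-02, -6.8000000e-02, -6.6000000e-02,
       -6.4000000e-02, -6.2000000e-02, -6.0000000e-02, -5.8000000e-02,
       -5.6000000e-02, -5.4000000e-02, -5.2000000e-02, -5.0000000e-02,
       -4.8000000e-02, -4.6000000e-02, -4.4000000e-02, -4.2000000e-02,
       -4.0000000e-02, -3.8000000e-02, -3.6000000e-02, -3.4000000e-02,
       -3.2000000e-02, -3.0000000e-02, -2.8000000e-02, -2.6000000e-02,
       -2.4000000e-02, -2.2000000e-02, -2.0000000e-02, -1.8000000e-02,
       -1.6000000e-02, -1.4000000e-02, -1.2000000e-02, -1.0000000e-02,
       -8.0
[... 1899 characters left out ...]
000000e-03,
        6.9388939e-17,  2.0000000e-03,  4.0000000e-03,  6.0000000e-03,
        8.0000000e-03,  1.0000000e-02,  1.2000000e-02,  1.4000000e-02,
        1.6000000e-02,  1.8000000e-02,  2.0000000e-02,  2.2000000e-02,
        2.4000000e-02,  2.6000000e-02,  2.8000000e-02,  3.0000000e-02,
        3.2000000e-02,  3.4000000e-02,  3.6000000e-02,  3.8000000e-02,
        4.0000000e-02,  4.2000000e-02,  4.4000000e-02,  4.6000000e-02,
        4.8000000e-02,  5.0000000e-02,  5.2000000e-02,  5.4000000e-02,
        5.6000000e-02,  5.8000000e-02]))
blade n 127 [0.4874131  0.49331838 0.4987169 ] [-0.01223343  0.04922626] [0.05109526 0.05356972]
bed [0.48115125 0.65552906] [-0.06022318  0.05907719]
```

Run:
```python
from h import *
R,_=frame(-.288,[0,0,0])
for t in('top','scene'):
    s=load(t+'0'); w=cloud(s).reshape(-1,3)
    k=(abs(w[:,0]-.565)<.13)&(abs(w[:,1]+.175)<.12)&(w[:,2]>.03)
    q=w[k]@R; q[:,2]+=.1789
    top=q[abs(q[:,2]-.0425)<.003]
    for lo,hi in((-.024,-.011),(.010,.022)):
        a=top[(top[:,1]>lo)&(top[:,1]<hi)]; a=a[(a[:,0]>.505)]
        p=np.polyfit(a[:,0],a[:,1],1); res=a[:,1]-np.polyval(p,a[:,0]); print(t,len(a),'slope',p[0],'mean y at .57',np.polyval(p,.57),'y range resid',np.percentile(res,[3,97]),'x',a[:,0].min(),a[:,0].max(), 'z',a[:,2].mean())
    c=[.5687,0,-.1789+.042]@R.T; print(c)
    im=rect(s,R,c); cv2.imwrite(f'pics/r_{t}.png',im)
im=np.hstack([cv2.imread('pics/r_top.png'),cv2.imread('pics/r_scene.png')]); 
cv2.imwrite('pics/r0.png',im); print(im.shape)
```

```text
top 100 slope -0.0034758402596678406 mean y at .57 -0.01828017128357089 y range resid [-0.00272768  0.00299717] x 0.5057823717590211 0.644657188094864 z 0.042449211260115555
top 96 slope -0.003968291467235451 mean y at .57 0.016602479129639223 y range resid [-0.00293951  0.0024344 ] x 0.5050104478170997 0.6447066296256907 z 0.04261126109179103
[ 0.55152464 -0.16338144  0.10624676]
scene 146 slope -0.0026434986511177636 mean y at .57 -0.017426115953339094 y range resid [-0.00270961  0.00296549] x 0.505894610947649 0.6428474337995835 z 0.04240885872458894
scene 137 slope -0.00762533995922687 mean y at .57 0.017227354218517416 y range resid [-0.00270511  0.00317258] x 0.5057437223437729 0.6417271245545481 z 0.04238451161141414
[ 0.55152464 -0.16338144  0.10624676]
(600, 800, 3)
```

View pics/r0.png

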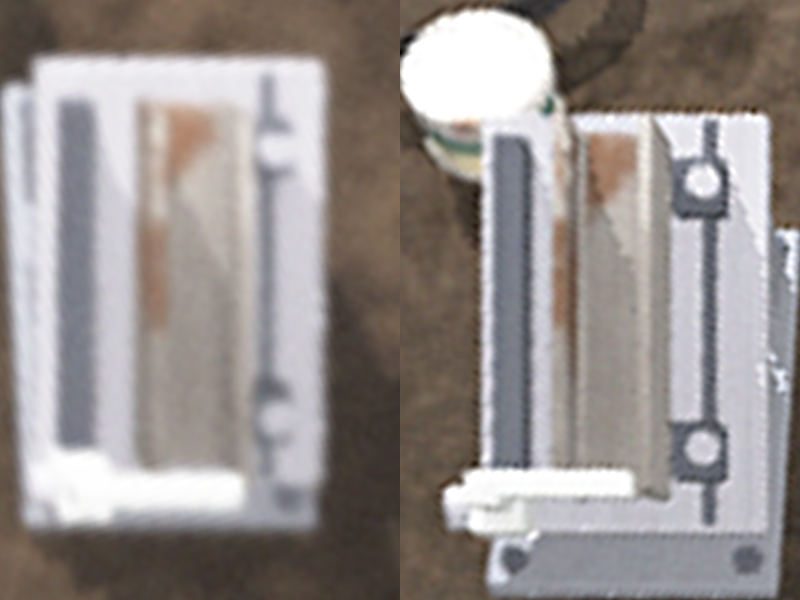

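```bash
cat >> h.py <<'E'
from scipy.spatial.transform import Rotation as Rot
def tool():
    o=robot.get_obs(); R=Rot.from_euler('xyz',o['ee_rot']).as_matrix(); return o,R
def rows(tgt,ang=None):
    """remaining shift in tool axes (fractions) to reach world tgt for TCP; ang: desired world angle of tool y (mod pi)"""
    o,R=tool(); d=R.T@(np.array(tgt)-o['tool_pos']); print('t',round(o['time'],2),'pos',o['tool_pos'].round(4),'d tool mm',(d*1000).round(1),'frac',(d/.25).round(4),'F',o['wrist_force'].round(2),'T',o['wrist_torque'].round(2),'w',round(o['width'],4),'q',o['joint_positions'].round(2))
    if ang is not None:
        a=np.arctan2(R[1,1],R[0,1]); e=(ang-a+np.pi/2)%np.pi-np.pi/2
        print('tool y ang',a,'need world turn',np.degrees(e),'turn frac about tool x (down => sign flip)',(-e/2/np.pi).round(4))
    print('R',R.round(3).tolist())
E
python3 - <<'E'
from h import *
rows([.566,.1606,.12],.61+np.pi/2)
E
```

```text
t 0.1 pos [0.158  0.5263 0.1762] d tool mm [  56.6 -232.7  495.9] frac [ 0.2264 -0.931   1.9837] F [ 0.25  0.51 -0.02] T [-0.02 -0.03  0.04] w 0.0939 q [ 1.18  0.09  1.37 -0.    1.68 -0.1 ]
tool y ang 1.2790343908821942 need world turn 51.66715305334447 turn frac about tool x (down => sign flip) -0.1435
R [[-0.001, 0.288, 0.958], [-0.002, 0.958, -0.288], [-1.0, -0.002, -0.0]]
```

Request:
drive_tool(
  commands=[
    [[0.019,-0.0776,0.1653,0],[0.019,-0.0776,0.1653,0],[0.019,-0.0776,0.1653,0],[0.019,-0.0776,0.1653,0],[0.019,-0.0776,0.1653,0],[0.019,-0.0776,0.1653,0],[0.019,-0.0776,0.1653,0],[0.019,-0.0776,0.1653,0],[0.019,-0.0776,0.1653,0],[0.019,-0.0776,0.1653,0],[0.019,-0.0776,0.1653,0],[0.019,-0.0776,0.1653,0],[0,0,0,-0.018],[0,0,0,-0.018],[0,0,0,-0.018],[0,0,0,-0.018],[0,0,0,-0.018],[0,0,0,-0.018],[0,0,0,-0.018],[0,0,0,-0.018]],
  ],
  grip=1,
)

```text
time: 2.1
tool_pos: [0.5658, 0.1611, 0.1195]
ee_rot: [2.635, 1.569, -3.031]
wrist_force: [0.6, -0.7, 0.4]
width: 0.094
```

Run:
```python
from h import *
rows([.566,.1606,.06],.61+np.pi/2)
s=snap('top','top1'); crop(s,'c5',180,150,280,250,6)
s=snap('scene','sc1'); crop(s,'c6',150,90,300,240,4)
```

```text
t 2.1 pos [0.5658 0.1611 0.1195] d tool mm [59.5 -0.6  0. ] frac [ 0.238  -0.0023  0.    ] F [ 0.58 -0.69  0.37] T [0.08 0.05 0.  ] w 0.094 q [ 0.18  0.19  1.37  0.    1.58 -2.01]
tool y ang 2.1884285820269698 need world turn -0.43729601296444287 turn frac about tool x (down => sign flip) 0.0012
R [[-0.001, -0.579, 0.815], [-0.0, 0.815, 0.579], [-1.0, 0.001, -0.001]]
```

View pics/c6.png

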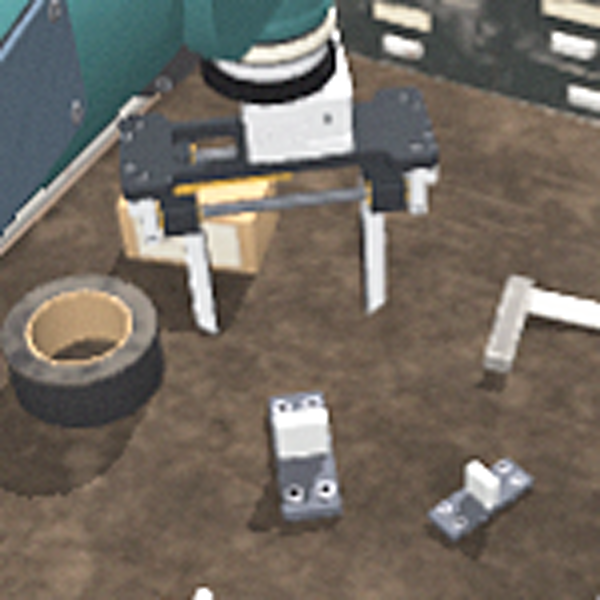

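Request:
drive_tool(
  commands=[
    [[0.08,0,0,0],[0.1,-0.002,0,0],[0.1,0,0,0],[0.08,0,0,0.001],[0.04,0,0,0],[0.018,0,0,0],[0,0,0,0],[0,0,0,0]],
  ],
  grip=1,
)

```text
time: 3.0
tool_pos: [0.5674, 0.1609, 0.017]
ee_rot: [-0.394, 1.569, 0.212]
wrist_force: [0.8, -0.1, 0.4]
width: 0.0941
```

Run:
```python
from h import *
rows([.566,.1606,.014],.61+np.pi/2)
s=snap('scene','sc2'); crop(s,'c7',180,130,280,230,6)
```

```text
t 3.0 pos [0.5674 0.1609 0.017 ] d tool mm [ 3.   0.5 -1.3] frac [ 0.0121  0.0022 -0.0054] F [ 0.82 -0.07  0.42] T [ 0.03  0.02 -0.03] w 0.0941 q [ 0.18  0.26  1.5   0.    1.38 -2.  ]
tool y ang 2.177032724325412 need world turn 0.2156385372664624 turn frac about tool x (down => sign flip) -0.0006
R [[0.002, -0.57, 0.822], [0.0, 0.822, 0.57], [-1.0, -0.001, 0.002]]
```

View pics/c7.png

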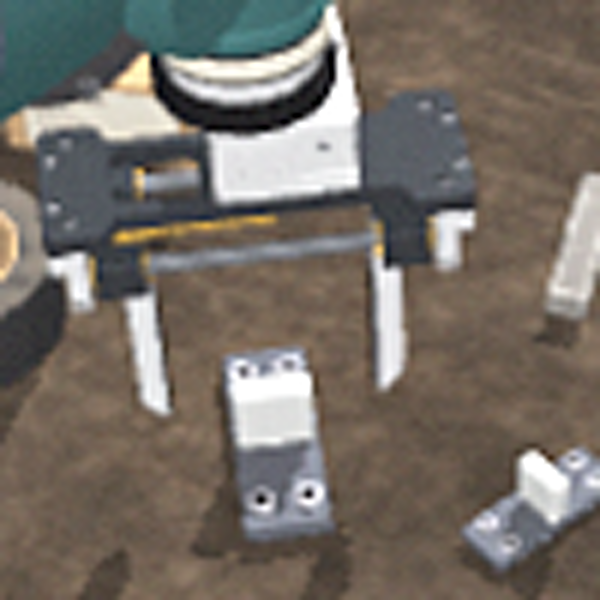

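Run:
```python
from h import *
for t,z in(('sc1',None),('sc2',None)):
    s=load(t)
    o,R=tool(); p=o['tool_pos'].copy()
    if t=='sc1': p=np.array([.5658,.1611,.1195])
    print(t,proj(s,[p+R[:,1]*.047,p-R[:,1]*.047,p]).round(1))
print(o['time'],o['tool_pos'],o['joint_positions'])
s=load('sc2'); w=cloud(s)
for p in [(206,196),(207,193),(244,192),(244,188)]: print(p,w[p[1],p[0]].round(3))
print(proj(s,[[.5653,.1603,.045],[.566,.161,0.01]]))
```

```text
sc1 [[204.8 177.2]
 [240.8 173.1]
 [222.9 175.1]]
sc2 [[208.8 202.2]
 [242.  198.2]
 [225.5 200.2]]
3.05 [0.5675468  0.16095442 0.01723411] [ 1.80207407e-01  2.55534781e-01  1.50033387e+00  6.59390718e-05
  1.38313749e+00 -1.99697058e+00]
(206, 196) [0.529 0.197 0.057]
(207, 193) [0.532 0.195 0.067]
(244, 192) [0.588 0.112 0.054]
(244, 188) [0.591 0.113 0.068]
[[224.70960026 194.28571509]
 [225.32907717 202.22548107]]
```

Run:
```python
from h import *
st=snap('top','top2')
o,R=tool(); p=o['tool_pos']
for t in('sc2','top2'):
    s=load(t); w=cloud(s).reshape(-1,3); q=(w-p)@R
    for sg in(1,-1):
        k=(abs(q[:,1]*sg-.055)<.02)&(abs(q[:,2])<.02)&(q[:,0]>-.08)&(w[:,2]>.006)
        a=q[k]; print(t,sg,len(a)); 
        a=a[np.argsort(-a[:,0])]; print((a[:12]*1000).round(1).tolist())
crop(st,'c8',180,150,280,250,6)
s=load('sc2'); cv2.imwrite('pics/c9.png',cv2.resize(s['pixels'][180:215,190:260,::-1],None,fx=11,fy=11,interpolation=cv2.INTER_NEAREST))
print(robot.get_obs()['tool_pos'],robot.get_obs()['time'])
```

```text
sc2 1 59
[[-27.4, 47.2, -8.0], [-29.5, 46.9, -6.2], [-30.8, 49.8, -10.5], [-31.7, 46.6, -4.5], [-32.8, 54.9, -7.8], [-34.1, 52.2, -9.4], [-35.5, 45.9, -0.6], [-36.8, 49.4, -12.2], [-39.0, 46.1, -7.4], [-39.5, 54.4, -10.1], [-39.6, 51.7, -10.7], [-41.4, 49.0, -12.7]]
sc2 -1 59
[[-30.2, -48.3, 3.8], [-30.6, -49.4, -8.0], [-31.6, -54.7, -9.8], [-33.1, -51.8, -10.7], [-35.1, -49.4, -8.3], [-35.2, -57.6, -9.7], [-35.5, -48.2, 2.7], [-36.5, -54.7, -10.4], [-37.2, -51.9, -10.6], [-38.2, -49.6, -7.5], [-40.1, -52.1, -9.6], [-40.5, -57.5, -10.8]]
top2 1 2
[[-35.6, 46.9, 7.0], [-61.6, 47.3, 1.2]]
top2 -1 0
[]
[0.56752899 0.16094773 0.01726202] 3.1
```

View pics/c8.png

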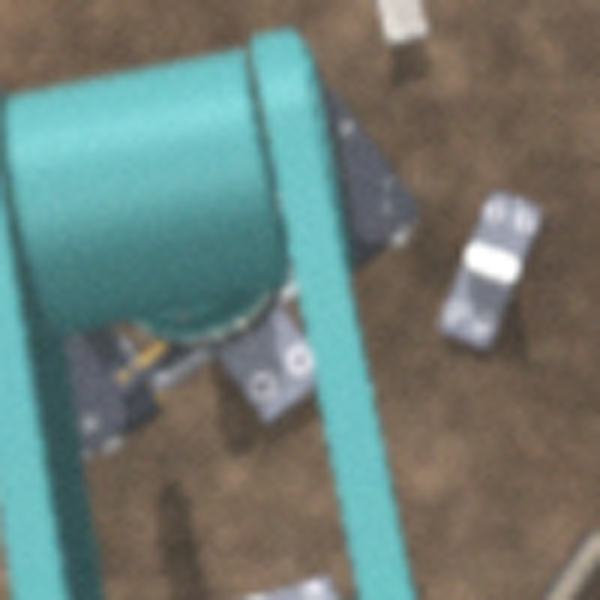

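View pics/c9.png

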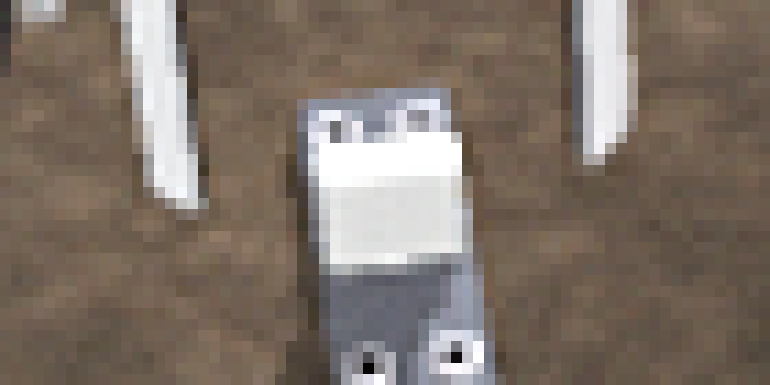

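Request:
drive_tool(
  commands=[
    [[0,0,0,0],[0,0,0,0],[0,0,0,0],[0,0,0,0],[0,0,0,0]],
  ],
  grip=0.5,
)

```text
time: 3.6
tool_pos: [0.5665, 0.1608, 0.0158]
ee_rot: [1.019, 1.571, 1.625]
wrist_force: [-0.5, 0.2, 0.2]
width: 0.0574
```

```bash
cat >> h.py <<'E'
def fingers(t):
    o,R=tool(); p=o['tool_pos']; s=snap('scene',t); w=cloud(s).reshape(-1,3); q=(w-p)@R
    for sg in(1,-1):
        k=(abs(q[:,1]*sg-o['width']/2-.006)<.015)&(abs(q[:,2])<.02)&(q[:,0]>-.08)&(w[:,2]>.006)
        a=q[k]; a=a[np.argsort(-a[:,0])]; print(t,sg,(a[:10]*1000).round(1).tolist())
    print(o['time'],p.round(4),o['width'],'pred',proj(s,[p+R[:,1]*o['width']/2,p-R[:,1]*o['width']/2]).round(1).tolist()); return s
E
python3 - <<'E'
from h import *
s=fingers('sc3')
cv2.imwrite('pics/c10.png',cv2.resize(s['pixels'][170:220,190:260,::-1],None,fx=11,fy=11,interpolation=cv2.INTER_CUBIC))
E
```

```text
sc3 1 [[-27.4, 30.6, -8.5], [-29.3, 27.6, -6.9], [-32.4, 33.0, -8.8], [-34.7, 30.3, -11.3], [-35.3, 35.7, -10.9], [-36.6, 32.7, -8.9], [-36.7, 35.4, -8.6], [-36.9, 30.0, -9.6], [-37.2, 38.0, -8.6], [-39.4, 35.0, -7.3]]
sc3 -1 [[6.7, -20.2, -9.4], [6.0, -20.6, -6.4], [3.3, -20.4, 14.0], [-28.5, -30.1, -8.2], [-31.6, -30.3, -7.2], [-31.7, -32.6, -11.4], [-32.2, -35.7, -8.7], [-33.7, -32.9, -9.5], [-36.8, -41.2, -10.0], [-36.9, -38.5, -9.6]]
3.6 [0.5665 0.1608 0.0158] 0.05739081293209529 pred [[215.2, 202.0], [235.5, 199.6]]
```

View pics/c10.png

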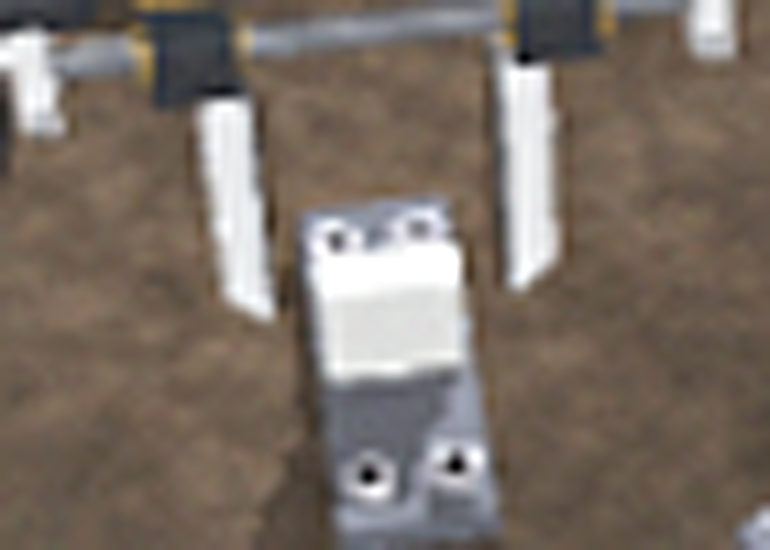

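Run:
```python
from h import *
s=load('sc3'); w=cloud(s); o,R=tool(); q=(w-o['tool_pos'])@R
k=(abs(q[...,1])<.12)&(abs(q[...,2])<.06)&(q[...,0]<-.02)&(q[...,0]>-.22)
h,e=np.histogram(q[k][:,0],bins=np.arange(-.22,-.02,.006)); 
for a,n in zip(e,h):
    m=k&(q[...,0]>=a)&(q[...,0]<a+.006); z=q[m]; print(round(a*1000),n,'y',np.percentile(z[:,1],[2,98]).round(3) if n else '','z',np.percentile(z[:,2],[2,98]).round(3) if n else '')
crop(s,'c11',150,80,300,230,5)
```

```text
-220 89 y [-0.041  0.033] z [-0.038  0.022]
-214 51 y [-0.041  0.014] z [-0.036 -0.02 ]
-208 20 y [-0.039  0.015] z [-0.036 -0.03 ]
-202 1 y [0.012 0.012] z [-0.026 -0.026]
-196 35 y [-0.04   0.015] z [-0.026 -0.018]
-190 44 y [-0.041  0.014] z [-0.025 -0.019]
-184 44 y [-0.041  0.015] z [-0.025 -0.018]
-178 48 y [-0.039  0.013] z [-0.026 -0.019]
-172 687 y [-0.087  0.086] z [-0.034  0.03 ]
-166 153 y [-0.086  0.084] z [-0.035  0.017]
-160 60 y [-0.085  0.083] z [-0.036  0.018]
-154 173 y [-0.078  0.076] z [-0.035  0.023]
-148 132 y [-0.078  0.076] z [-0.035  0.024]
-142 125 y [-0.075  0.076] z [-0.036  0.021]
-136 41 y [-0.081  0.079] z [-0.035 -0.008]
-130 8 y [-0.081  0.077] z [-0.034 -0.024]
-124 0 y  z 
-118 0 y  z 
-112 2 y [-0.033 -0.033] z [-0.011 -0.009]
-106 15 y [-0.04   0.039] z [-0.011 -0.002]
-100 17 y [-0.037  0.037] z [-0.012  0.004]
-94 19 y [-0.04   0.039] z [-0.012 -0.006]
-88 16 y [-0.039  0.039] z [-0.011 -0.005]
-82 14 y [-0.04   0.039] z [-0.012 -0.004]
-76 10 y [-0.039  0.037] z [-0.011 -0.   ]
-70 19 y [-0.042  0.038] z [-0.011 -0.003]
-64 15 y [-0.041  0.038] z [-0.012 -0.   ]
-58 17 y [-0.042  0.038] z [-0.011  0.002]
-52 14 y [-0.041  0.039] z [-0.012  0.003]
-46 13 y [-0.041  0.038] z [-0.01  -0.007]
-40 13 y [-0.041  0.037] z [-0.011 -0.008]
-34 43 y [-0.033  0.028] z [-0.01   0.006]
-28 31 y [-0.015  0.022] z [-0.009  0.008]
```

View pics/c11.png

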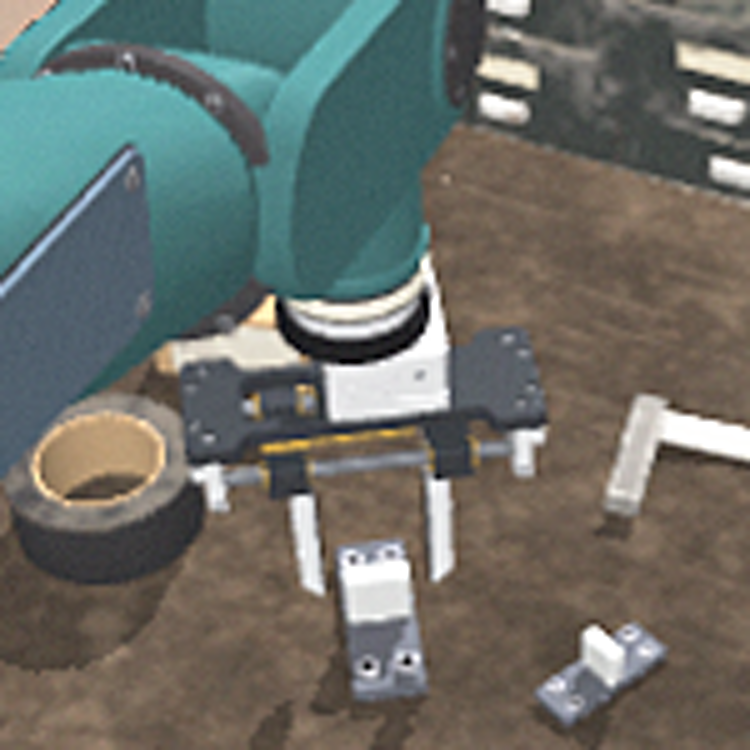

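Run:
```python
from h import *
for t,p,ya,wd in(('sc1',[.5658,.1611,.1195],2.188,.094),('sc2',[.5675,.16095,.0172],2.177,.094),('sc3',[.5665,.1608,.0158],2.18,.0574)):
    R=np.c_[[0,0,-1],[np.cos(ya),np.sin(ya),0],[np.sin(ya),-np.cos(ya),0]]
    s=load(t); w=cloud(s).reshape(-1,3); q=(w-np.array(p))@R
    b=q[(abs(q[:,1])<.1)&(abs(q[:,2])<.06)&(q[:,0]<-.10)&(q[:,0]>-.24)]
    h,e=np.histogram(b[:,0],bins=np.arange(-.2,-.13,.002)); i=h.argmax()
    pl=b[abs(b[:,0]-e[i]-.001)<.004]; print(t,'body top plane x',np.median(pl[:,0]))
    f=q[(abs(abs(q[:,1])-wd/2-.007)<.012)&(abs(q[:,2])<.018)&(q[:,0]>-.08)&(w[:,2]>.022)]
    print('tip lows',np.sort(f[:,0])[-8:].round(4),'z med',np.median(f[:,2]),'y',np.median(f[f[:,1]>0,1]),np.median(f[f[:,1]<0,1]))
```

```text
sc1 body top plane x -0.16842148949966168
tip lows [-0.0333 -0.0332 -0.033  -0.0322 -0.0319 -0.0306 -0.0296 -0.0292] z med -0.00936143948666055 y 0.05157994029789101 -0.0526850292011079
sc2 body top plane x -0.1682233616780488
tip lows [-0.0328 -0.0317 -0.0317 -0.0308 -0.0307 -0.0303 -0.0295 -0.0274] z med -0.009648946221477571 y 0.05138095710504062 -0.05246274398289903
sc3 body top plane x -0.16824406407694925
tip lows [-0.0337 -0.0324 -0.0322 -0.0317 -0.0316 -0.0293 -0.0285 -0.0274] z med -0.009380164759173902 y 0.033328120586941054 -0.03503517299649088
```

Request:
drive_tool(
  commands=[
    [[0.016,0,0,0],[0.016,0,0,0],[0.016,0,0,0],[0,0,0,0],[0,0,0,0]],
  ],
  grip=0.7,
)

```text
time: 4.15
tool_pos: [0.5663, 0.1607, 0.0034]
ee_rot: [2.621, 1.57, -3.055]
wrist_force: [-0.4, -0.0, -0.2]
width: 0.066
```

Request:
drive_tool(
  commands=[
    [[0.006,0,0,0],[0.006,0,0,0],[0.006,0,0,0],[0.006,0,0,0],[0,0,0,0]],
  ],
)

```text
time: 4.65
tool_pos: [0.5663, 0.1607, -0.0025]
ee_rot: [2.591, 1.57, -3.086]
wrist_force: [-0.4, -0.4, 0.2]
width: 0.0655
```

Request:
drive_tool(
  commands=[
    [[0.01,0,0,0],[0.01,0,0,0],[0.01,0,0,0],[0.01,0,0,0],[0,0,0,0],[0,0,0,0]],
  ],
)

```text
time: 5.25
tool_pos: [0.5664, 0.1607, -0.0123]
ee_rot: [2.29, 1.571, 2.896]
wrist_force: [-0.1, -0.8, -0.1]
width: 0.0662
```

Run:
```python
from h import *
s=fingers('sc4')
cv2.imwrite('pics/c12.png',cv2.resize(s['pixels'][170:220,190:260,::-1],None,fx=11,fy=11,interpolation=cv2.INTER_CUBIC))
```

```text
sc4 1 [[-31.4, 32.6, -9.3], [-32.2, 38.1, -9.1], [-33.5, 32.3, -7.5], [-35.7, 35.3, -12.5], [-36.4, 43.2, -8.2], [-37.0, 35.0, -10.0], [-37.3, 37.8, -9.8], [-39.2, 32.0, -8.7], [-40.5, 40.4, -12.1], [-40.5, 37.4, -8.9]]
sc4 -1 [[-31.0, -34.8, -8.8], [-32.6, -43.5, -7.8], [-32.8, -37.4, -10.7], [-33.8, -37.8, -7.9], [-34.5, -35.0, -8.0], [-35.0, -40.5, -9.4], [-36.3, -34.0, 5.5], [-38.4, -40.7, -8.6], [-38.8, -43.4, -9.4], [-38.9, -35.6, -4.5]]
5.25 [ 0.5664  0.1607 -0.0123] 0.06618537767015953 pred [[214.4, 208.6], [237.3, 205.8]]
```

View pics/c12.png

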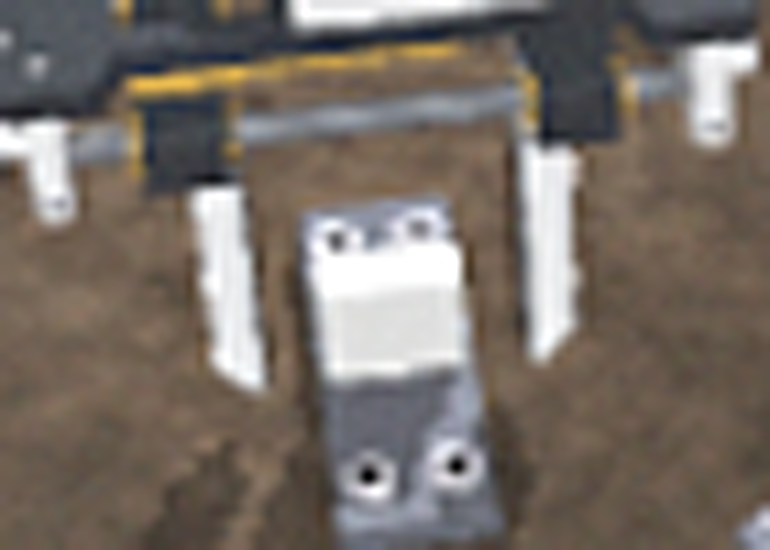

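Request:
drive_tool(
  commands=[
    [[0,0,0,0],[0,0,0,0],[0,0,0,0],[0,0,0,0],[0,0,0,0],[0,0,0,0]],
  ],
  grip=0,
)

```text
time: 5.9
tool_pos: [0.5664, 0.1609, -0.0121]
ee_rot: [0.89, 1.57, 1.497]
wrist_force: [-0.8, 0.1, 0.5]
width: 0.0358
```

Request:
drive_tool(
  commands=[
    [[-0.01,0,0,0],[-0.02,0,0,0],[-0.04,0,0,0],[-0.1,0,0,0],[-0.15,0,0,0],[-0.15,0,0,0],[-0.15,0,0,0],[-0.1,0,0,0],[0,0,0,0]],
  ],
)

```text
time: 6.8
tool_pos: [0.5693, 0.1612, 0.1739]
ee_rot: [-0.426, 1.56, 0.181]
wrist_force: [1.4, 0.5, -5.7]
width: 0.0361
```

Run:
```python
from h import *
s=fingers('sc5')
crop(s,'c13',170,80,290,230,4)
rows([.56,-.167,.2],-.292+np.pi/2)
```

```text
sc5 1 [[-19.7, 17.7, -14.4], [-20.2, 10.5, -16.1], [-20.4, 14.7, -8.6], [-20.5, 15.3, -15.7], [-20.7, 12.6, -12.8], [-20.8, 10.2, -13.3], [-20.8, 16.4, -1.5], [-20.9, 12.3, -9.4], [-20.9, 18.0, -19.2], [-21.0, 9.9, -10.0]]
sc5 -1 [[-19.7, -21.1, -17.3], [-20.5, -18.6, -17.7], [-20.8, -10.2, -5.9], [-21.1, -20.3, -4.2], [-21.1, -17.8, -3.8], [-21.3, -15.4, -3.6], [-21.4, -14.2, -14.4], [-21.4, -14.6, -10.9], [-21.5, -19.0, -15.3], [-21.6, -19.8, -8.3]]
6.8 [0.5693 0.1612 0.1739] 0.03608816956134281 pred [[215.0, 159.8], [229.3, 158.2]]
t 6.85 pos [0.5678 0.161  0.1704] d tool mm [ -30.  -265.1 -193.2] frac [-0.12   -1.0602 -0.7729] F [ 0.18 -0.61 -6.63] T [0.08 0.05 0.01] w 0.0356 q [ 0.18  0.17  1.29  0.    1.67 -2.  ]
tool y ang 2.177437169706039 need world turn -51.48832759688726 turn frac about tool x (down => sign flip) 0.143
R [[0.005, -0.57, 0.822], [0.001, 0.822, 0.57], [-1.0, -0.002, 0.005]]
```

View pics/c13.png

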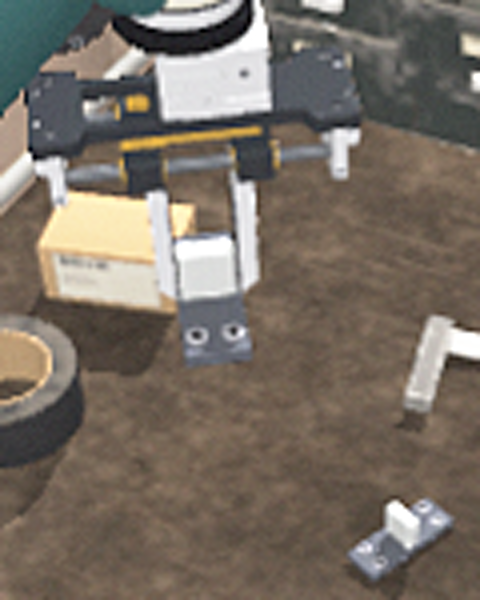

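Run:
```python
from h import *
rows([.5414,-.1609,.18],1.279)
```

```text
t 6.85 pos [0.5678 0.161  0.1704] d tool mm [ -10.1 -249.4 -205.1] frac [-0.0403 -0.9976 -0.8205] F [ 0.18 -0.61 -6.63] T [0.08 0.05 0.01] w 0.0356 q [ 0.18  0.17  1.29  0.    1.67 -2.  ]
tool y ang 2.177437169706039 need world turn -51.47665798183493 turn frac about tool x (down => sign flip) 0.143
R [[0.005, -0.57, 0.822], [0.001, 0.822, 0.57], [-1.0, -0.002, 0.005]]
```

Request:
drive_tool(
  commands=[
    [[-0.04,-0.03,-0.025,0],[0,-0.061,-0.05,0],[0,-0.102,-0.084,0],[0,-0.102,-0.084,0],[0,-0.102,-0.084,0],[0,-0.102,-0.084,0],[0,-0.102,-0.084,0],[0,-0.102,-0.084,0],[0,-0.102,-0.084,0],[0,-0.102,-0.084,0],[0,-0.061,-0.05,0],[0,-0.03,-0.025,0]],
  ],
)

```text
time: 8.05
tool_pos: [0.5383, -0.1629, 0.1753]
ee_rot: [2.45, 1.566, 3.052]
wrist_force: [-1.0, 0.9, -5.7]
width: 0.036
```

Request:
drive_tool(
  commands=[
    [[0,0,0,0.008],[0,0,0,0.016],[0,0,0,0.02],[0,0,0,0.02],[0,0,0,0.02],[0,0,0,0.02],[0,0,0,0.017],[0,0,0,0.014],[0,0,0,0.008],[0,0,0,0],[0,0,0,0]],
  ],
)

```text
time: 9.15
tool_pos: [0.5397, -0.1601, 0.1767]
ee_rot: [-3.106, 1.569, 2.886]
wrist_force: [-0.3, -1.0, -5.5]
width: 0.0358
```

Run:
```python
from h import *
rows([.5414,-.1609,.15],1.279)
s=fingers('sc6'); crop(s,'c14',270,90,400,290,4)
s=snap('top','top6'); crop(s,'c15',260,120,400,260,5)
```

```text
t 9.15 pos [ 0.5397 -0.1601  0.1767] d tool mm [26.7 -0.3  1.9] frac [ 0.107  -0.0011  0.0077] F [-0.3  -1.03 -5.51] T [-0.02 -0.    0.01] w 0.0358 q [-0.39  0.12  1.34 -0.    1.69 -1.67]
tool y ang 1.279400052637831 need world turn -0.022921327730801168 turn frac about tool x (down => sign flip) 0.0001
R [[-0.002, 0.287, 0.958], [0.001, 0.958, -0.287], [-1.0, -0.0, -0.002]]
sc6 1 [[132.0, 35.4, -18.0], [131.2, 38.8, -17.7], [130.8, 33.2, -17.1], [130.4, 38.5, -14.1], [130.0, 36.4, -8.5], [129.6, 34.6, -15.4], [129.2, 36.3, -17.4], [128.0, 37.6, -11.6], [127.8, 32.2, -14.9], [127.6, 33.9, -12.6]]
sc6 -1 [[127.8, -29.5, -6.2], [127.6, -28.0, -4.0], [127.1, -26.3, -5.9], [125.8, -36.9, -5.1], [125.7, -19.6, -9.3], [125.7, -33.5, -4.4], [125.4, -35.1, -7.0], [125.2, -19.5, -13.7], [125.1, -26.9, -3.2], [124.9, -21.6, -8.3]]
9.15 [ 0.5397 -0.1601  0.1767] 0.035792858916644264 pred [[337.1, 205.5], [350.9, 214.0]]
```

View pics/c14.png

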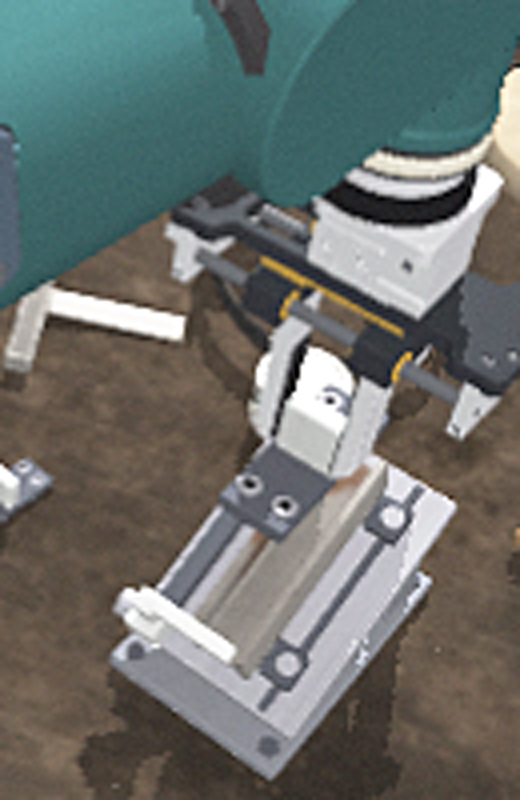

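View pics/c15.png

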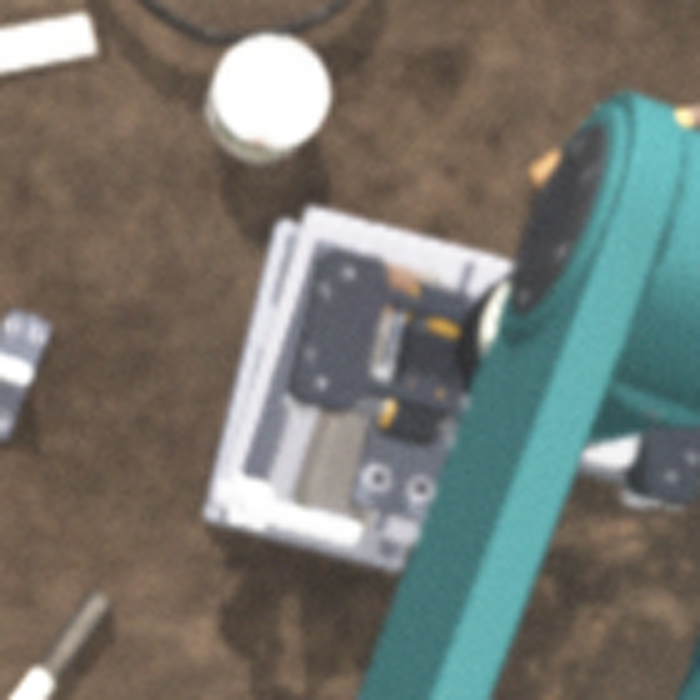

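```bash
cat >> h.py <<'E'
def jigcheck(tags,xp=-.0215,tol=.003):
    o,R=tool(); p=o['tool_pos']
    for t in tags:
        s=load(t); w=cloud(s).reshape(-1,3); q=(w-p)@R
        k=(abs(q[:,0]-xp)<tol)&(abs(q[:,1])<.03)&(q[:,2]<-.008)&(q[:,2]>-.07); a=q[k]
        m=a[(a[:,2]>-.05)&(a[:,2]<-.02)]
        print(t,len(a),'x med',np.median(a[:,0]),'z min(edge -55)',np.percentile(a[:,2],[1,3]),'y ext',np.percentile(m[:,1],[1,99]), 'y mid',np.mean(np.percentile(m[:,1],[2,98])))
E
python3 - <<'E'
from h import *
jigcheck(['sc6','top6'])
o,R=tool()
print(robot.get_obs()['tool_pos'])
for t in('sc6','top6'):
    s=load(t)
    P=[[-.0215,y,z] for z in(-.055,-.02) for y in(.02,-.02)]
    print(t,proj(s,np.array(P)@R.T+o['tool_pos']).round(1).tolist())
E
```

```text
sc6 331 x med -0.021492003545759513 z min(edge -55) [-0.05487298 -0.05426741] y ext [-0.01983994  0.01995089] y mid 4.664102722148032e-05
top6 218 x med -0.02226508783686177 z min(edge -55) [-0.05354987 -0.05281977] y ext [-0.02009258  0.01876135] y mid -0.0006600416914579466
[ 0.53994901 -0.16037539  0.17722851]
sc6 [[323.6, 213.2], [339.6, 223.5], [333.0, 203.7], [348.9, 213.6]]
top6 [[329.5, 220.2], [345.0, 224.4], [332.7, 206.6], [348.1, 210.8]]
```

Request:
drive_tool(
  commands=[
    [[0.03,0.001,0.004,0.0002],[0.06,0,0,0],[0.06,0,0,0],[0.05,0,0,0],[0.025,0,0,0],[0,0,0,0],[0,0,0,0]],
  ],
)

```text
time: 9.95
tool_pos: [0.5414, -0.1608, 0.1216]
ee_rot: [-1.091, 1.57, -1.385]
wrist_force: [0.9, 0.7, -6.1]
width: 0.036
```

Run:
```python
from h import *
rows([.5409,-.1603,.1143],1.2784)
s=snap('scene','sc7'); s=snap('top','top7'); jigcheck(['sc7','top7'])
```

```text
t 9.95 pos [ 0.5414 -0.1608  0.1216] d tool mm [ 7.3  0.4 -0.6] frac [ 0.0294  0.0015 -0.0025] F [ 0.89  0.67 -6.11] T [0.01 0.06 0.06] w 0.036 q [-0.39  0.14  1.43 -0.    1.58 -1.67]
tool y ang 1.2765287688372926 need world turn 0.1072136481164905 turn frac about tool x (down => sign flip) -0.0003
R [[0.0, 0.29, 0.957], [-0.001, 0.957, -0.29], [-1.0, -0.001, 0.0]]
sc7 306 x med -0.021128866609844553 z min(edge -55) [-0.05534359 -0.05475218] y ext [-0.02022645  0.01980076] y mid -0.00026158921252598596
top7 154 x med -0.02213583527576126 z min(edge -55) [-0.05354355 -0.05283188] y ext [-0.01619562  0.01890558] y mid 0.0015814194798911847
```

Well aligned. I'll lower until it touches, watching the force.

Request:
drive_tool(
  commands=[
    [[0.008,0.0015,0,0],[0.008,0,0,0],[0.008,0,0,0],[0,0,0,0]],
  ],
)

```text
time: 10.45
tool_pos: [0.541, -0.1603, 0.115]
ee_rot: [-2.696, 1.57, -2.991]
wrist_force: [-0.9, -1.1, -7.5]
width: 0.0359
```

Request:
drive_tool(
  commands=[
    [[0.006,0,0,0],[0.006,0,0,0],[0,0,0,0]],
  ],
)

```text
time: 10.75
tool_pos: [0.5414, -0.1604, 0.1142]
ee_rot: [-0.563, 1.569, -0.857]
wrist_force: [-4.0, 1.7, 1.7]
width: 0.0356
```

Request:
drive_tool(
  commands=[
    [[0.006,0,0,0],[0.006,0,0,0],[0,0,0,0]],
  ],
)

```text
time: 11.05
tool_pos: [0.5407, -0.1601, 0.1114]
ee_rot: [-2.191, 1.57, -2.486]
wrist_force: [-6.4, 2.2, 5.0]
width: 0.0356
```

Request:
drive_tool(
  commands=[
    [[0.008,0,0,0],[0.008,0,0,0],[0.008,0,0,0],[0,0,0,0]],
  ],
)

```text
time: 11.45
tool_pos: [0.5399, -0.1599, 0.1047]
ee_rot: [-2.926, 1.568, 3.063]
wrist_force: [-7.4, 3.3, 4.0]
width: 0.0359
```

Run:
```python
from h import *
rows([.5409,-.1603,.0933],1.2784)
s=snap('scene','sc8'); crop(s,'c16',290,120,400,290,4)
```

```text
t 11.45 pos [ 0.5399 -0.1599  0.1047] d tool mm [11.4 -0.1  1.1] frac [ 0.0457 -0.0005  0.0043] F [-7.38  3.29  3.96] T [0.36 1.12 0.06] w 0.0359 q [-0.39  0.14  1.45 -0.    1.55 -1.66]
tool y ang 1.2766993732144516 need world turn 0.09743873733882231 turn frac about tool x (down => sign flip) -0.0003
R [[-0.002, 0.29, 0.957], [0.0, 0.957, -0.29], [-1.0, -0.001, -0.002]]
```

View pics/c16.png

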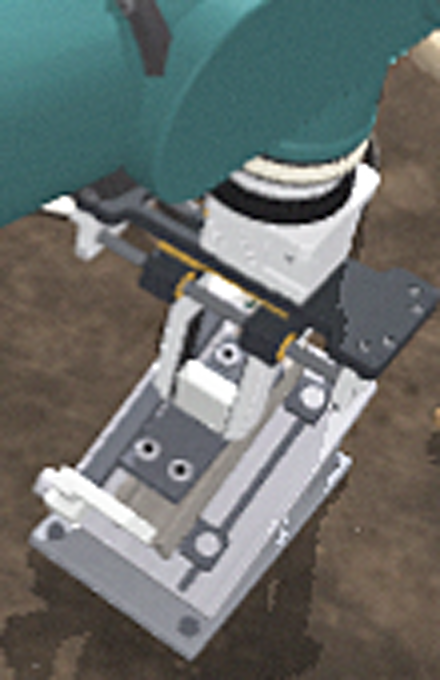

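Request:
drive_tool(
  commands=[
    [[0.008,0,0,0],[0.008,0,0,0],[0.008,0,0,0],[0,0,0,0]],
  ],
)

```text
time: 11.9
tool_pos: [0.5398, -0.1599, 0.0983]
ee_rot: [-2.967, 1.568, 3.022]
wrist_force: [-6.8, 3.1, 3.0]
width: 0.0358
```

Request:
drive_tool(
  commands=[
    [[0.006,0,0,0],[0.004,0,0,0],[0,0,0,0]],
  ],
)

```text
time: 12.2
tool_pos: [0.5399, -0.1599, 0.0958]
ee_rot: [-2.949, 1.568, 3.04]
wrist_force: [-6.8, 2.6, 2.3]
width: 0.0361
```

Request:
drive_tool(
  commands=[
    [[0.004,0,0,0],[0.003,0,0,0],[0,0,0,0]],
  ],
)

```text
time: 12.5
tool_pos: [0.54, -0.1599, 0.094]
ee_rot: [-2.94, 1.568, 3.049]
wrist_force: [-7.6, 2.4, 2.7]
width: 0.0356
```

```bash
cat >> h.py <<'E'
def jigplane(t,yaw=-.2924,h0=.1369):
    # slope-frame view of plate (top at +10mm above bracket)
    s=load(t); R,_=frame(yaw,[0,0,0]); w=cloud(s).reshape(-1,3); q=w@R; q=q-[.568,-.0001-.0044*.0,-h0] 
    # rotate offset: y' computed for yaw -.288
    R0,_=frame(-.288,[0,0,0]); O=R0@np.array([.568,-.0001,-h0]); q=(w-O)@R
    k=(q[:,2]>.003)&(q[:,2]<.02)&(abs(q[:,1])<.03)&(q[:,0]>-.062)&(q[:,0]<-.022+.0)
    a=q[k]; 
    if len(a)>20:
        p=np.polyfit(a[:,0],a[:,2],1); print(t,len(a),'tilt deg rel slope',np.degrees(np.arctan(p[0])),'h at -.04',np.polyval(p,-.04),'xmin',np.percentile(a[:,0],[1,3]))
    return q
E
python3 - <<'E'
from h import *
rows([.5409,-.1603,.0933],1.2784)
s=snap('scene','sc9'); jigplane('sc8'); q=jigplane('sc9')
crop(s,'c17',290,170,380,290,6)
E
```

```text
t 12.5 pos [ 0.54   -0.1599  0.094 ] d tool mm [ 0.7 -0.1  1. ] frac [ 0.0029 -0.0003  0.0038] F [-7.62  2.36  2.66] T [0.28 0.98 0.01] w 0.0356 q [-0.39  0.15  1.47 -0.    1.53 -1.66]
tool y ang 1.2766716483437779 need world turn 0.09902725541597172 turn frac about tool x (down => sign flip) -0.0003
R [[-0.003, 0.29, 0.957], [0.0, 0.957, -0.29], [-1.0, -0.001, -0.003]]
sc9 230 tilt deg rel slope -1.6006932573663444 h at -.04 0.016952130253211004 xmin [-0.05897871 -0.05864893]
```

View pics/c17.png

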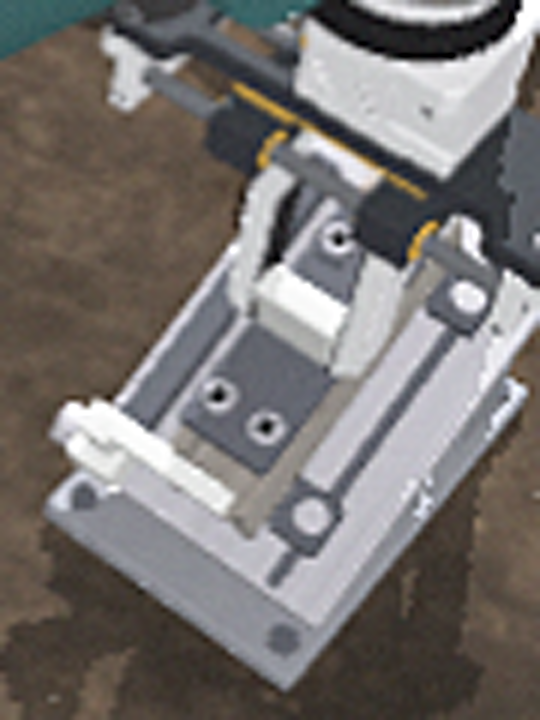

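Run:
```python
from h import *
q=jigplane('sc9')
k=(q[:,2]>.003)&(q[:,2]<.035)&(abs(q[:,1])<.015)&(q[:,0]>-.06)&(q[:,0]<-.01); a=q[k]
for lo in np.arange(-.06,-.01,.005):
    b=a[(a[:,0]>=lo)&(a[:,0]<lo+.005)]
    if len(b): print(round(lo,3),len(b),np.median(b[:,2]).round(4),np.percentile(b[:,2],[10,90]).round(4))
s=load('sc9'); 
for p in [(345,215),(350,208),(327,235),(334,241)]: 
    w=cloud(s)[p[1],p[0]]; R0,_=frame(-.288,[0,0,0]); O=R0@np.array([.568,-.0001,-.1369]); print(p,w.round(4),((w-O)@R0).round(4))
```

```text
sc9 230 tilt deg rel slope -1.6006932573663444 h at -.04 0.016952130253211004 xmin [-0.05897871 -0.05864893]
-0.06 30 0.0176 [0.0131 0.0209]
-0.055 28 0.0192 [0.0165 0.0204]
-0.05 30 0.0199 [0.017  0.0216]
-0.045 28 0.0206 [0.0174 0.0235]
-0.04 27 0.0182 [0.0163 0.0203]
-0.035 27 0.0175 [0.0157 0.0193]
-0.03 24 0.0161 [0.015  0.0175]
-0.025 28 0.016 [0.0142 0.0186]
-0.02 28 0.0157 [0.0146 0.0174]
-0.015 36 0.0167 [0.0144 0.0231]
(345, 215) [ 0.569  -0.1638  0.1265] [0.0243 0.0047 0.0116]
(350, 208) [ 0.5014 -0.1733  0.232 ] [ 0.0106 -0.0237  0.1333]
(327, 235) [ 0.5098 -0.1417  0.108 ] [-0.0408  0.0091  0.0204]
(334, 241) [ 0.5001 -0.1613  0.1089] [-0.0438 -0.0125  0.0227]
```

Request:
drive_tool(
  commands=[
    [[0.004,0,0,0],[0.004,0,0,0],[0,0,0,0]],
  ],
)

```text
time: 12.85
tool_pos: [0.5402, -0.16, 0.092]
ee_rot: [-2.909, 1.569, 3.08]
wrist_force: [-6.1, 2.0, 2.9]
width: 0.036
```

Request:
drive_tool(
  commands=[
    [[0.004,0,0,0],[0.004,0,0,0],[0,0,0,0]],
  ],
)

```text
time: 13.15
tool_pos: [0.5403, -0.1601, 0.09]
ee_rot: [-2.866, 1.569, 3.123]
wrist_force: [-7.0, 2.3, 1.2]
width: 0.0357
```

```bash
cat >> h.py <<'E'
def prof(t):
    s=load(t); w=cloud(s).reshape(-1,3); R,_=frame(-.2924,[0,0,0]); R0,_=frame(-.288,[0,0,0]); O=R0@np.array([.568,-.0001,-.1369]); q=(w-O)@R
    a=q[(q[:,2]>.003)&(q[:,2]<.035)&(abs(q[:,1])<.012)]
    for lo in list(np.arange(-.065,-.01,.005))+list(np.arange(.02,.06,.005)):
        b=a[(a[:,0]>=lo)&(a[:,0]<lo+.005)]
        if len(b)>5: print(round(lo*1000),len(b),(np.median(b[:,2])*1000).round(1),end=' | ')
    print()
    return q
E
python3 - <<'E'
from h import *
rows([.5409,-.1603,.0933],1.2784)
s=snap('scene','sc10'); prof('sc9');prof('sc10')
crop(s,'c18',290,170,380,290,6)
E
```

```text
t 13.15 pos [ 0.5403 -0.1601  0.09  ] d tool mm [-3.3 -0.1  0.6] frac [-0.0133 -0.0002  0.0026] F [-6.99  2.32  1.23] T [0.28 0.81 0.05] w 0.0357 q [-0.39  0.15  1.47 -0.    1.52 -1.66]
tool y ang 1.2766268823739573 need world turn 0.10159215655250298 turn frac about tool x (down => sign flip) -0.0003
R [[-0.002, 0.29, 0.957], [0.0, 0.957, -0.29], [-1.0, -0.001, -0.002]]
-60 24 17.6 | -55 23 19.0 | -50 23 18.9 | -45 21 20.2 | -40 22 18.3 | -35 20 17.5 | -30 20 15.9 | -25 21 15.9 | -20 23 15.7 | -15 27 16.2 | 20 15 12.9 | 25 14 12.2 | 30 13 12.1 | 35 9 13.4 | 
-60 27 11.7 | -55 24 12.1 | -50 20 13.2 | -45 24 12.9 | -40 19 11.5 | -35 24 11.8 | -30 21 11.2 | -25 22 11.7 | -20 21 11.4 | -15 42 17.5 | 20 13 10.8 | 25 15 10.9 | 30 14 11.3 |
```

View pics/c18.png

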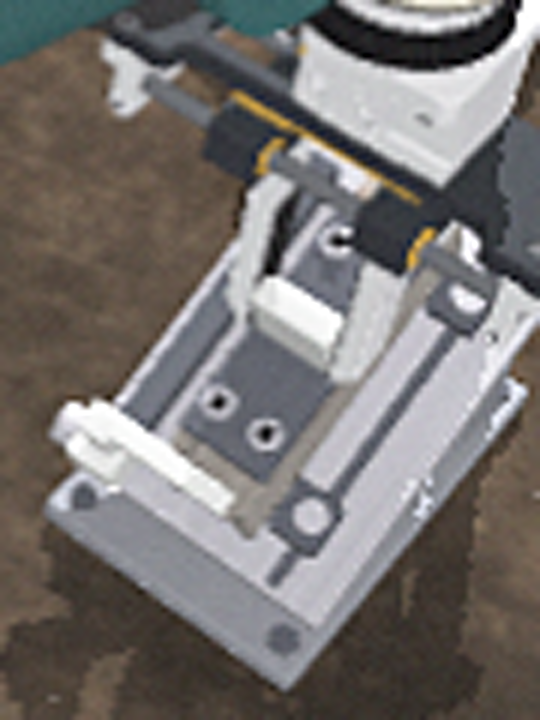

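Request:
drive_tool(
  commands=[
    [[0.004,0,0,0],[0,0,0,0],[0,0,0,0]],
  ],
)

```text
time: 13.5
tool_pos: [0.5403, -0.1601, 0.0892]
ee_rot: [-2.836, 1.569, -3.131]
wrist_force: [-7.0, 1.8, 2.4]
width: 0.0356
```

Run:
```python
from h import *
rows([.5409,-.1603,.0933],1.2784)
s=snap('scene','sc11'); prof('sc11')
```

```text
t 13.5 pos [ 0.5403 -0.1601  0.0892] d tool mm [-4.1 -0.   0.6] frac [-0.0163 -0.0002  0.0024] F [-6.95  1.82  2.39] T [0.34 0.9  0.02] w 0.0356 q [-0.39  0.15  1.47 -0.    1.52 -1.66]
tool y ang 1.276634690946343 need world turn 0.10114475831077403 turn frac about tool x (down => sign flip) -0.0003
R [[-0.002, 0.29, 0.957], [-0.0, 0.957, -0.29], [-1.0, -0.001, -0.002]]
-60 25 10.2 | -55 26 10.4 | -50 22 12.6 | -45 21 12.5 | -40 21 10.3 | -35 22 11.1 | -30 20 10.8 | -25 23 10.5 | -20 22 10.1 | -15 37 13.8 | 20 15 10.0 | 25 14 10.6 | 30 15 12.3 |
```

Request:
drive_tool(
  commands=[
    [[0.0016,0,-0.0037,-0.0003],[0.0016,0,-0.0037,0],[0.0016,0,-0.0037,0],[0.0016,0,-0.0037,0],[0,0,0,0]],
  ],
)

```text
time: 14.05
tool_pos: [0.5406, -0.1602, 0.0892]
ee_rot: [-0.073, 1.563, -0.365]
wrist_force: [1.7, -0.1, 5.7]
width: 0.0363
```

Request:
drive_tool(
  commands=[
    [[0.0016,0,-0.0037,0],[0.0016,0,-0.0037,0],[0,0,0,0]],
  ],
)

```text
time: 14.35
tool_pos: [0.5393, -0.1599, 0.0886]
ee_rot: [-0.094, 1.562, -0.386]
wrist_force: [1.5, -0.4, 5.5]
width: 0.0358
```

Run:
```python
from h import *
rows([.5409,-.1603,.0933],1.2784)
s=snap('scene','sc12'); prof('sc12')
crop(s,'c19',290,200,360,270,9)
```

```text
t 14.35 pos [ 0.5393 -0.1599  0.0886] d tool mm [-4.7  0.1  1.7] frac [-0.0188  0.0004  0.0069] F [ 1.48 -0.36  5.55] T [ 0.09 -0.17 -0.05] w 0.0358 q [-0.39  0.14  1.49  0.    1.5  -1.67]
tool y ang 1.2784003861683146 need world turn -2.2125814611633474e-05 turn frac about tool x (down => sign flip) 0.0
R [[0.008, 0.288, 0.958], [-0.003, 0.958, -0.288], [-1.0, -0.001, 0.009]]
-65 10 9.0 | -60 23 10.0 | -55 23 10.4 | -50 23 12.4 | -45 17 12.1 | -40 23 10.1 | -35 22 10.5 | -30 21 10.0 | -25 21 10.4 | -20 25 10.2 | -15 30 20.6 | 20 14 10.5 | 25 13 10.8 | 30 11 12.9 |
```

View pics/c19.png

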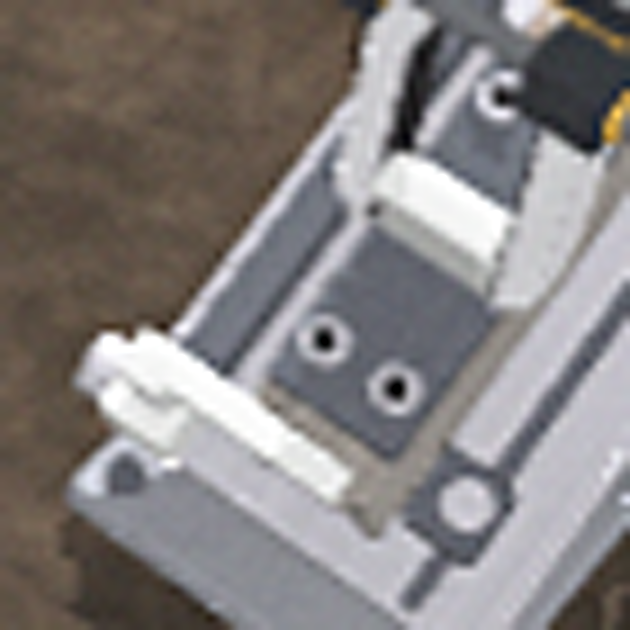

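Request:
drive_tool(
  commands=[
    [[0.0014,0,-0.0037,0],[0.0014,0,-0.0037,0],[0.0014,0,-0.0037,0],[0,0,0,0]],
  ],
)

```text
time: 14.8
tool_pos: [0.5359, -0.159, 0.087]
ee_rot: [-0.139, 1.564, -0.431]
wrist_force: [0.9, -1.3, 5.8]
width: 0.0357
```

Run:
```python
from h import *
rows([.5409,-.1603,.0933],1.2784)
s=snap('scene','sc13'); prof('sc13')
crop(s,'c20',290,200,360,270,9)
```

```text
t 14.8 pos [ 0.5359 -0.159   0.087 ] d tool mm [-6.2  0.2  5.2] frac [-0.025   0.0008  0.0207] F [ 0.86 -1.3   5.82] T [ 0.06 -0.16  0.02] w 0.0357 q [-0.39  0.14  1.5  -0.    1.5  -1.67]
tool y ang 1.278352804902856 need world turn 0.0027040798800556194 turn frac about tool x (down => sign flip) -0.0
R [[0.006, 0.288, 0.958], [-0.003, 0.958, -0.288], [-1.0, -0.001, 0.007]]
-65 25 10.6 | -60 21 10.6 | -55 23 12.1 | -50 20 12.2 | -45 22 9.9 | -40 24 10.6 | -35 21 10.0 | -30 21 10.6 | -25 24 10.5 | -20 36 15.8 | 20 15 10.2 | 25 11 12.5 |
```

View pics/c20.png

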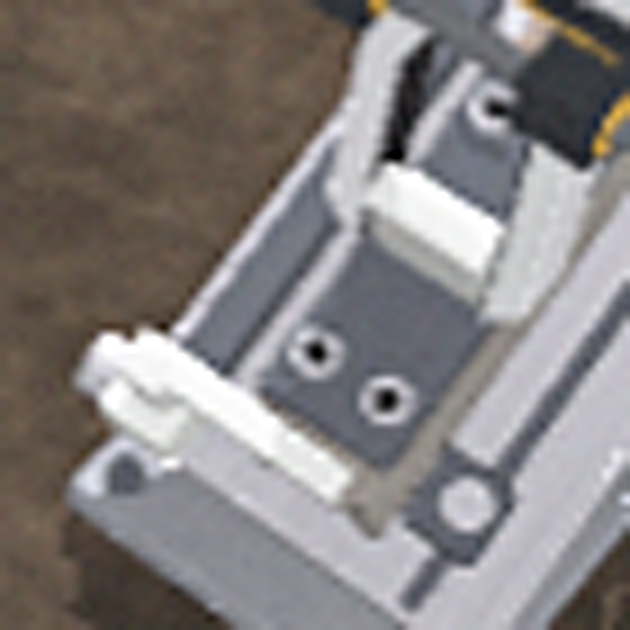

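Request:
drive_tool(
  commands=[
    [[0.0014,0,-0.0037,0],[0,0,0,0]],
  ],
)

```text
time: 15.05
tool_pos: [0.535, -0.1588, 0.0866]
ee_rot: [-0.149, 1.564, -0.441]
wrist_force: [1.4, -0.5, 5.7]
width: 0.0356
```

Request:
drive_tool(
  commands=[
    [[0.0014,0,-0.0037,0],[0,0,0,0]],
  ],
)

```text
time: 15.25
tool_pos: [0.534, -0.1584, 0.0862]
ee_rot: [-0.149, 1.564, -0.441]
wrist_force: [1.6, -0.4, 5.4]
width: 0.0354
```

Request:
drive_tool(
  commands=[
    [[0.0014,0,-0.0037,0],[0,0,0,0]],
  ],
)

```text
time: 15.45
tool_pos: [0.5329, -0.1582, 0.0857]
ee_rot: [-0.168, 1.565, -0.46]
wrist_force: [2.4, -0.7, 4.9]
width: 0.0358
```

Request:
drive_tool(
  commands=[
    [[0.0014,0,-0.0037,0],[0,0,0,0]],
  ],
)

```text
time: 15.65
tool_pos: [0.5321, -0.1579, 0.0853]
ee_rot: [-0.157, 1.564, -0.449]
wrist_force: [2.2, -0.6, 5.4]
width: 0.0358
```

Run:
```python
from h import *
rows([.5409,-.1603,.0933],1.2784)
s=snap('scene','sc14'); prof('sc14')
crop(s,'c21',290,200,360,270,9)
```

```text
t 15.65 pos [ 0.5321 -0.1579  0.0853] d tool mm [-7.9  0.2  9.2] frac [-0.0317  0.0008  0.0367] F [ 2.21 -0.64  5.39] T [-0.04 -0.29 -0.02] w 0.0358 q [-0.39  0.13  1.51 -0.    1.5  -1.67]
tool y ang 1.2783590397045332 need world turn 0.0023468520578530955 turn frac about tool x (down => sign flip) -0.0
R [[0.006, 0.288, 0.958], [-0.003, 0.958, -0.288], [-1.0, -0.001, 0.006]]
-65 22 10.4 | -60 23 11.6 | -55 23 12.1 | -50 20 10.5 | -45 21 10.0 | -40 22 10.3 | -35 21 10.3 | -30 22 10.2 | -25 40 14.6 | 20 14 11.1 |
```

View pics/c21.png

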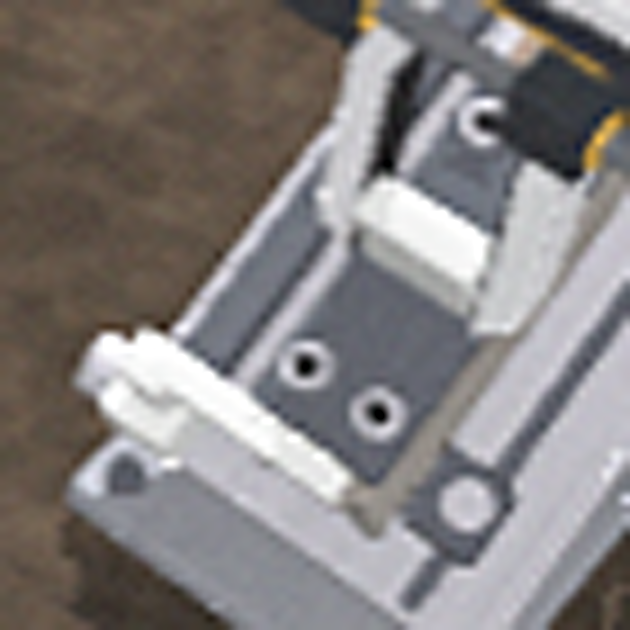

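Request:
drive_tool(
  commands=[
    [[0.0014,0,-0.0037,0],[0,0,0,0]],
  ],
)

```text
time: 15.9
tool_pos: [0.5321, -0.1579, 0.0853]
ee_rot: [-0.117, 1.562, -0.409]
wrist_force: [3.7, -0.8, 5.2]
width: 0.0356
```

Request:
drive_tool(
  commands=[
    [[0.0012,0,-0.0037,0],[0,0,0,0]],
  ],
)

```text
time: 16.1
tool_pos: [0.5321, -0.1579, 0.0854]
ee_rot: [-0.098, 1.56, -0.391]
wrist_force: [5.2, -1.5, 5.5]
width: 0.0361
```

Request:
drive_tool(
  commands=[
    [[0.0012,0,-0.0037,0],[0,0,0,0]],
  ],
)

```text
time: 16.3
tool_pos: [0.532, -0.1579, 0.0855]
ee_rot: [-0.084, 1.558, -0.377]
wrist_force: [5.7, -3.2, 6.2]
width: 0.0358
```

Request:
drive_tool(
  commands=[
    [[-0.006,0,0.004,0],[0,0,0,0]],
  ],
)

```text
time: 16.5
tool_pos: [0.532, -0.1579, 0.0854]
ee_rot: [-0.105, 1.561, -0.398]
wrist_force: [6.5, -2.0, 1.9]
width: 0.0355
```

Request:
drive_tool(
  commands=[
    [[-0.003,0,0.002,0],[0,0,0,0]],
  ],
)

```text
time: 16.7
tool_pos: [0.5319, -0.1579, 0.0854]
ee_rot: [-0.116, 1.563, -0.408]
wrist_force: [5.8, -2.1, -0.5]
width: 0.0357
```

Run:
```python
from h import *
rows([.5409,-.1603,.0933],1.2784)
s=snap('scene','sc15'); prof('sc15'); crop(s,'c22',290,180,360,270,7)
```

```text
t 16.7 pos [ 0.5319 -0.1579  0.0854] d tool mm [-7.8  0.3  9.4] frac [-0.0312  0.001   0.0375] F [ 5.79 -2.07 -0.47] T [-0.3  -1.06 -0.03] w 0.0357 q [-0.39  0.13  1.51 -0.    1.5  -1.67]
tool y ang 1.2781777358576465 need world turn 0.0127347972939499 turn frac about tool x (down => sign flip) -0.0
R [[0.007, 0.288, 0.957], [-0.003, 0.957, -0.288], [-1.0, -0.001, 0.008]]
-65 20 10.3 | -60 23 12.3 | -55 23 12.2 | -50 20 11.7 | -45 21 10.4 | -40 24 10.4 | -35 23 11.1 | -30 21 11.1 | -25 39 14.3 | 20 11 12.0 |
```

View pics/c22.png

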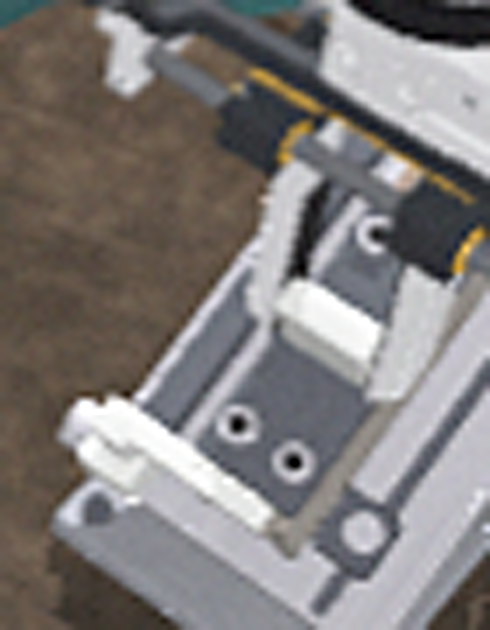

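Request:
drive_tool(
  commands=[
    [[0.002,0,0.006,0],[0,0,0,0]],
  ],
)

```text
time: 16.95
tool_pos: [0.532, -0.1579, 0.0853]
ee_rot: [-0.2, 1.566, -0.492]
wrist_force: [4.3, -1.5, 3.4]
width: 0.036
```

Request:
drive_tool(
  commands=[
    [[0,0,0.003,0],[0,0,0,0]],
  ],
)

```text
time: 17.15
tool_pos: [0.5319, -0.1579, 0.0853]
ee_rot: [-0.301, 1.567, -0.594]
wrist_force: [2.2, -1.4, 3.8]
width: 0.0356
```

Request:
drive_tool(
  commands=[
    [[0,0,0,0],[0,0,0,0],[0,0,0,0],[0,0,0,0],[0,0,0,0]],
  ],
  grip=0.6,
)

```text
time: 17.65
tool_pos: [0.5303, -0.157, 0.0837]
ee_rot: [-2.884, 1.569, 3.107]
wrist_force: [-0.1, 0.6, -0.1]
width: 0.0564
```

Run:
```python
from h import *
rows([.5409,-.1603,.0933],1.2784)
s=snap('scene','sc16'); prof('sc16'); crop(s,'c23',290,180,360,270,7)
```

```text
t 17.65 pos [ 0.5303 -0.157   0.0837] d tool mm [-9.7 -0.1 11.1] frac [-0.0387 -0.0004  0.0444] F [-0.13  0.55 -0.09] T [-0.05  0.02 -0.04] w 0.0564 q [-0.39  0.13  1.51 -0.    1.5  -1.67]
tool y ang 1.2784669393855603 need world turn -0.003835344275806992 turn frac about tool x (down => sign flip) 0.0
R [[-0.001, 0.288, 0.958], [0.0, 0.958, -0.288], [-1.0, -0.0, -0.001]]
-65 23 10.9 | -60 22 11.9 | -55 24 11.6 | -50 20 11.2 | -45 23 10.2 | -40 23 10.6 | -35 22 10.9 | -30 20 10.5 | -25 38 13.6 | 20 16 11.5 | 25 14 11.5 |
```

View pics/c23.png

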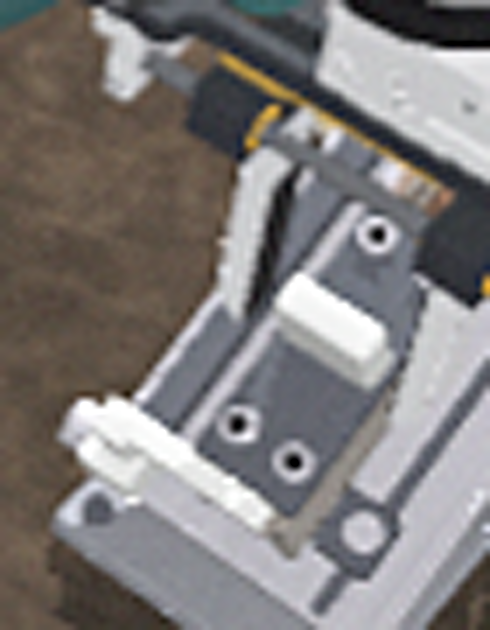

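Request:
drive_tool(
  commands=[
    [[-0.02,0,0,0],[-0.05,0,0,0],[-0.1,0,0,0],[-0.15,0,0,0],[-0.15,0,0,0],[-0.1,0,0,0],[0,0.1,-0.1,0],[0,0.15,-0.1,0],[0,0.15,-0.1,0],[0,0.15,-0.1,0],[0,0.15,0,0],[0,0.15,0,0],[0,0.15,0,0],[0,0,0,0],[0,0,0,0]],
  ],
)

```text
time: 19.2
tool_pos: [0.5072, 0.1114, 0.2275]
ee_rot: [-0.712, 1.57, -1.003]
wrist_force: [-0.5, -0.0, -0.5]
width: 0.0563
```

Run:
```python
from h import *
rows([.5409,-.1603,.0933],1.2784)
s=snap('scene','sc17'); prof('sc17'); crop(s,'c24',285,170,385,290,6)
st=snap('top','top17'); crop(st,'c25',280,140,380,250,6)
R,_=frame(-.2924,[0,0,0]); R0,_=frame(-.288,[0,0,0]); O=R0@np.array([.568,-.0001,-.1369])
for t in('sc17','top17'):
    w=cloud(load(t)).reshape(-1,3); q=(w-O)@R
    a=q[(abs(q[:,2]-.0105)<.004)&(abs(q[:,1])<.028)&(q[:,0]>-.066)&(q[:,0]<.06)]
    f=a[(a[:,0]>-.06)&(a[:,0]<.035)]
    P=np.linalg.lstsq(np.c_[f[:,:2],np.ones(len(f))],f[:,2],rcond=None)[0]
    print(t,'tilt x,y deg',np.degrees(P[:2]).round(2),'h0',P[2].round(4),'x ext',np.percentile(a[:,0],[.5,99.5]).round(4))
    ctr=[]
    for lo in np.arange(-.06,.035,.012):
        b=f[(f[:,0]>=lo)&(f[:,0]<lo+.012)]
        if len(b)>8: ctr.append((lo+.006,b[:,1].min(),b[:,1].max()))
    ctr=np.array(ctr); m=(ctr[:,1]+ctr[:,2])/2; print('ymin/max',ctr[:,1].mean().round(4),ctr[:,2].mean().round(4),'yaw err deg',np.degrees(np.polyfit(ctr[:,0],m,1)[0]).round(2))
    w0=cloud(load(t.replace('17','0').replace('sc0','scene0'))).reshape(-1,3); q0=(w0-O)@R
    c=q0[(abs(q0[:,2])<.003)&(abs(q0[:,1])<.026)&(q0[:,0]>-.06)&(q0[:,0]<.07)]; print(' bracket y ext',np.percentile(c[:,1],[.5,99.5]).round(4))
    bl=q0[(q0[:,2]>.006)&(q0[:,2]<.0115)&(abs(q0[:,1])<.02)]; print(' blade x',np.percentile(bl[:,0],[2,50,98]).round(4))
ims=np.hstack([rect(load(t),R,O,h=.01) for t in('top17','sc17')]); cv2.imwrite('pics/r17.png',ims)
```

```text
t 19.2 pos [0.5072 0.1114 0.2275] d tool mm [ 134.5 -250.5  110.1] frac [ 0.5379 -1.002   0.4403] F [-0.55 -0.02 -0.51] T [-0.01 -0.   -0.02] w 0.0563 q [ 0.11  0.01  1.35 -0.    1.78 -1.17]
tool y ang 1.2800518486769417 need world turn -0.0946439575830273 turn frac about tool x (down => sign flip) 0.0003
R [[0.001, 0.287, 0.958], [-0.001, 0.958, -0.287], [-1.0, -0.001, 0.001]]
-65 21 10.5 | -60 25 11.6 | -55 23 12.3 | -50 17 11.1 | -45 23 10.8 | -40 23 10.9 | -35 21 10.1 | -30 20 10.2 | -25 41 13.7 | 20 24 11.4 | 25 21 13.1 | 30 20 11.0 | 35 21 10.6 | 
sc17 tilt x,y deg [0.09 0.98] h0 0.0109 x ext [-0.0657  0.04  ]
ymin/max -0.0204 0.0158 yaw err deg -0.75
 bracket y ext [-0.0202  0.0207]
 blade x [-0.2868 -0.1721  0.6664]
top17 tilt x,y deg [-0.04 -0.52] h0 0.0108 x ext [-0.0656  0.0419]
ymin/max -0.0209 0.0188 yaw err deg 0.3
 bracket y ext [-0.021   0.0195]
 blade x [-0.2875 -0.271  -0.0681]
```

View pics/c24.png

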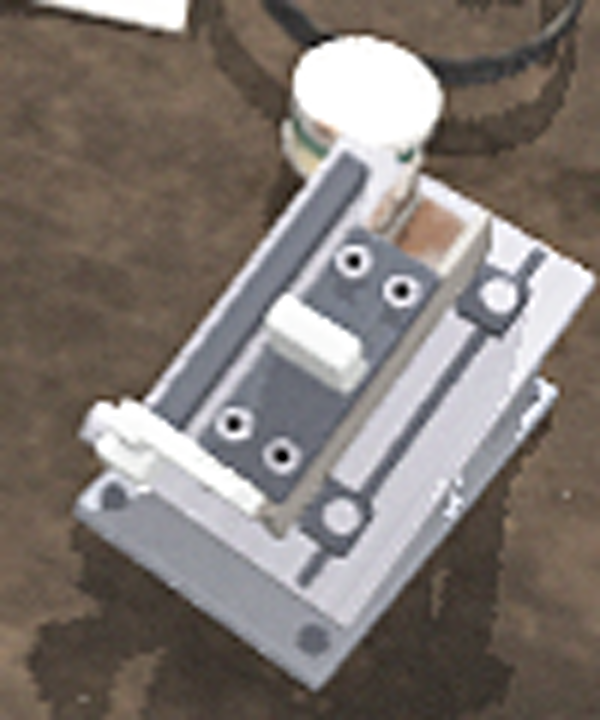

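View pics/r17.png

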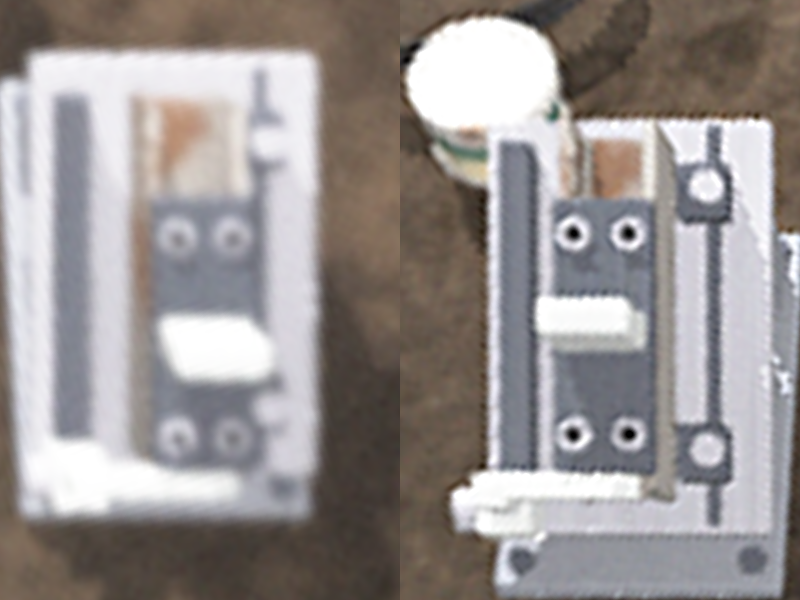

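Run:
```python
from h import *
R,_=frame(-.2924,[0,0,0]); R0,_=frame(-.288,[0,0,0]); O=R0@np.array([.568,-.0001,-.1369])
out=[]
for t,(x0,y0,x1,y1),f in(('sc17',(300,185,375,265),10),('top17',(298,165,362,235),10)):
    s=load(t); c=cv2.resize(s['pixels'][y0:y1,x0:x1,::-1],None,fx=f,fy=f,interpolation=cv2.INTER_CUBIC)
    def dr(P,col,c=c,s=s,x0=x0,y0=y0):
        uv=((proj(s,np.array(P)@R.T+O)-[x0,y0]+.5)*f-.5); cv2.polylines(c,[np.round(uv).astype(np.int32)],True,col,1)
    xc=-.0125
    for h,col in((.010,(0,0,255)),(0,(0,255,0))): dr([[xc+a*.055,b*.02,h] for a,b in((-1,-1),(-1,1),(1,1),(1,-1))],col)
    dr([[a*.075,b*.02,0] for a,b in((-1,-1),(-1,1),(1,1),(1,-1))],(255,128,0))
    cv2.imwrite(f'pics/ov_{t}.png',c); print(c.shape)
```

```text
(800, 750, 3)
(700, 640, 3)
```

View pics/ov_sc17.png

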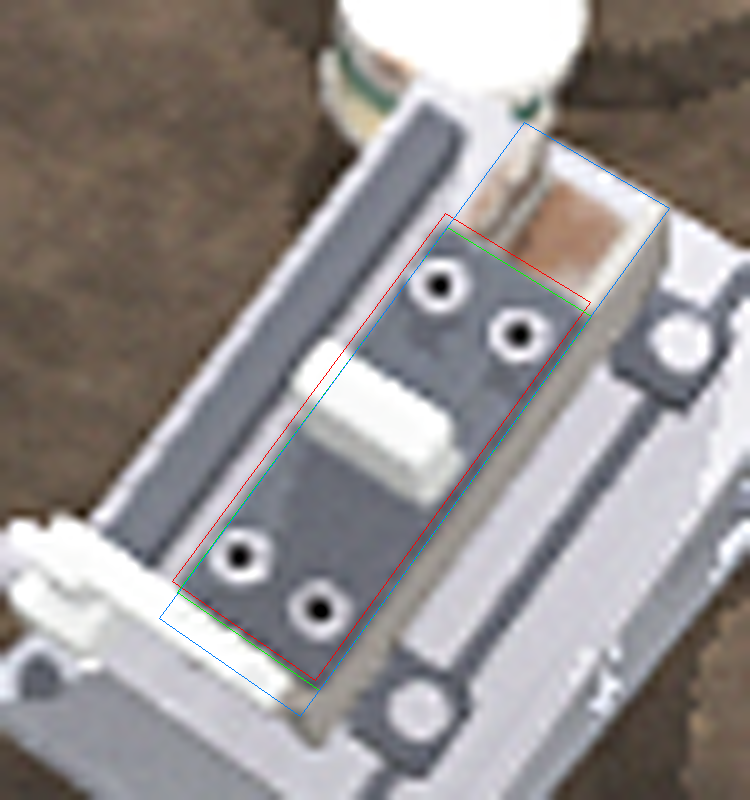

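View pics/ov_top17.png

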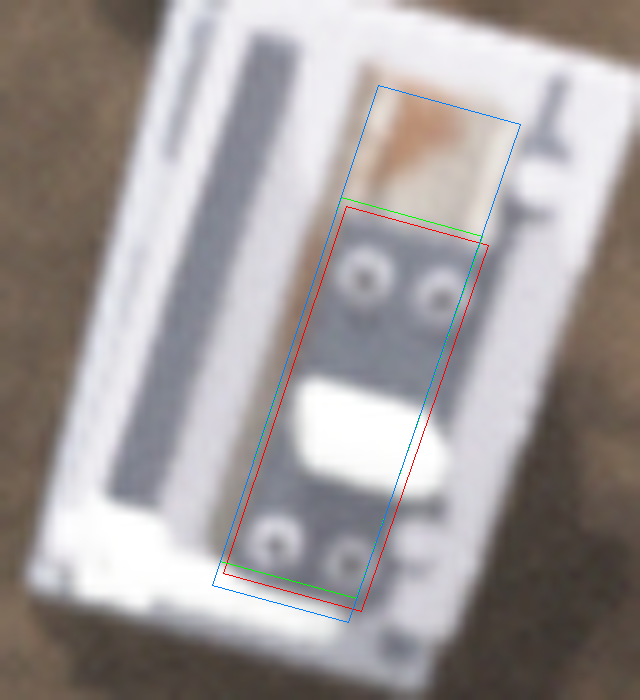

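Run:
```python
from h import *
R,_=frame(-.2924,[0,0,0]); R0,_=frame(-.288,[0,0,0]); O=R0@np.array([.568,-.0001,-.1369])
ys=np.arange(.03,-.0301,-.001)
def prof1(t,h,xr):
    s=load(t); xs=np.arange(*xr,.0005); X,Y=np.meshgrid(xs,ys,indexing='ij')
    P=np.stack([X,Y,np.full_like(X,h)],-1).reshape(-1,3)@R.T+O; uv=proj(s,P).astype(np.float32).reshape(*X.shape,2)
    return cv2.remap(s['pixels'],uv[...,0],uv[...,1],cv2.INTER_CUBIC).astype(float).mean((0,2))
print('y      ',' '.join('%4d'%(y*1000) for y in ys))
for n,a in (('jig sc -26..-50',('sc17',.01,(-.030,-.022))),('jig sc up',('sc17',.01,(.005,.015))),('jig top lo',('top17',.01,(-.035,-.022))),('jig top up',('top17',.01,(.0,.015))),('br sc0',('scene0',0,(-.03,.02))),('br top0',('top0',0,(-.03,.02))),('br sc17',('sc17',0,(.05,.07))),('br top17',('top17',0,(.05,.07)))):
    print('%-16s'%n,' '.join('%d'%v for v in prof1(*a)))
```

```text
y         30   28   27   26   25   24   23   22   21   20   19   18   17   16   15   14   13   12   11   10    9    8    7    6    5    4    3    2    1    0    0   -1   -2   -3   -4   -5   -6   -7   -8   -9  -10  -11  -12  -13  -14  -15  -16  -17  -18  -19  -20  -21  -22  -23  -24  -25  -26  -27  -28  -29  -30
jig sc -26..-50  128 113 96 90 108 143 179 204 217 213 195 170 144 129 123 122 120 116 111 107 105 105 108 110 109 108 108 108 108 108 109 109 109 109 108 108 109 110 111 112 111 110 109 109 110 110 111 112 114 111 101 95 104 125 143 151 151 145 140 150 172
jig sc up        127 115 97 87 101 139 178 206 220 218 201 173 146 129 121 121 124 127 126 124 123 121 120 118 119 121 123 123 122 123 125 126 127 128 127 127 129 133 135 132 126 121 121 124 126 127 127 129 132 127 112 103 111 131 149 156 153 144 137 147 176
jig top lo       195 183 169 157 150 146 143 142 139 136 132 130 129 130 133 139 147 156 166 178 189 198 205 211 215 217 217 217 217 217 216 216 216 216 217 218 220 221 221 221 220 219 218 218 217 216 217 217 219 220 221 220 219 217 214 211 206 198 189 181 177
jig top u
[... 591 characters left out ...]
42 144 146 148 149 149 149 149 149 149 149 150 150 151 151 151 151 150 149 148 147 146 145 144 144 144 147 150 155 162 168 174 179 182 181 178 172 163 152 143 138 139 147 159 173
br sc17          129 141 167 197 219 230 234 237 237 234 224 210 196 190 190 190 182 163 136 117 122 146 166 166 152 138 133 136 143 149 154 155 157 158 158 156 154 154 156 158 160 162 163 167 182 205 224 235 236 222 192 164 149 147 150 155 158 165 180 195 200
br top17         237 233 226 214 200 186 175 170 171 177 186 195 201 202 198 189 178 166 156 151 150 151 154 158 161 163 166 170 173 176 178 180 182 183 185 187 189 191 193 194 194 194 195 199 205 213 219 223 222 218 209 198 190 186 187 192 198 202 206 208 209
```

Run:
```python
from h import *
R,_=frame(-.2924,[0,0,0]); R0,_=frame(-.288,[0,0,0]); O=R0@np.array([.568,-.0001,-.1369])
g={t:cv2.cvtColor(np.ascontiguousarray(rect(load(t),R,O,xr=(-.064,-.022),yr=(-.018,.018),h=.01,ppm=4)),cv2.COLOR_BGR2GRAY).astype(np.float32) for t in('sc13','sc14','sc15','sc16','sc17')}
for t in g:
    sh,r=cv2.phaseCorrelate(g['sc17'],g[t],cv2.createHanningWindow(g[t].shape[::-1],cv2.CV_32F)); print(t,'dy,dx mm vs sc17 (col=-y,row=-x)',np.round(np.array(sh)/4,2),round(r,2))
```

```text
sc13 dy,dx mm vs sc17 (col=-y,row=-x) [-1.18 -5.29] 0.19
sc14 dy,dx mm vs sc17 (col=-y,row=-x) [ 0.04 -0.05] 0.75
sc15 dy,dx mm vs sc17 (col=-y,row=-x) [0.04 0.01] 0.86
sc16 dy,dx mm vs sc17 (col=-y,row=-x) [ 0.03 -0.01] 0.87
sc17 dy,dx mm vs sc17 (col=-y,row=-x) [0. 0.] 1.0
```

Run:
```python
from h import *
o,_=tool(); print(o['time'],o['wrist_force'].round(2),abs(o['qvel']).max().round(4))
a=load('scene0')['pixels'].astype(int); b=load('sc17')['pixels'].astype(int)
print({n:int(abs(a[y-8:y+8,x-8:x+8]-b[y-8:y+8,x-8:x+8]).mean()) for n,(x,y) in dict(tape=(168,190),tin=(345,190),square=(285,172),B=(270,214),C=(200,247)).items()})
print(robot.close_job())
```

```text
19.3 [-0.25 -0.47  0.06] 0.0138
{'tape': 3, 'tin': 1, 'square': 3, 'B': 3, 'C': 3}
the job is handed in; nothing more can be done
None
```

View pics/sc17.png

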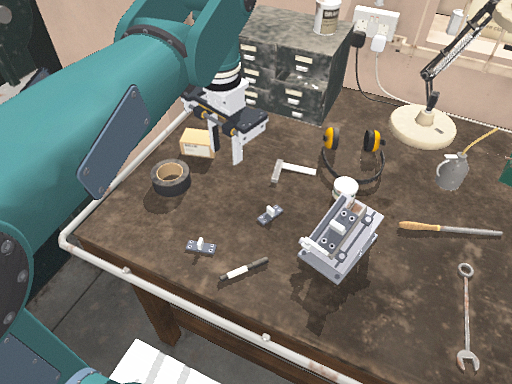

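The jig is lying flat on the bracket with its lower end against the stop blade, and I handed the job in at about 19.3 s. I took the 110 x 40 mm jig at (218,202) in the top picture; the two smaller ones measured about 76 x 30 mm.

**How it went:** I gripped the 36 mm sides of the upright grip and pressed the jig down, so that it turned in the jaws until it lay flat on the slope. I then drew it down to the blade, eased off the load, opened the jaws and lifted clear.

**Last checks:**
- **Stop:** the tool stopped moving while the push kept rising, so the blade was felt. The jig has not shifted, to within about 0.05 mm, since it was pressed against it.
- **Flatness:** about 0.1° along the slope by depth. Across the slope, the two cameras gave +1.0° and -0.5°, which I take as noise.
- **Sides:** the jig's edges are within about 0.5 mm of the bracket's in the scene camera. Rough depth fits of its turn disagreed (-0.75° and +0.3°), while the edge profiles and the tool angle showed none.
- **Rest of the bench:** the tape, tin, square and both smaller jigs are unchanged in the pictures. The carton looks untouched by eye; I did not compare it numerically. No wrist force reading passed about 10 N.

**Disagreement with the description:** the real fingertips sat about 27 mm short of the reported TCP. I worked from the camera and the force readings instead. Because of that, the grip was somewhat lower on the plate by the end than I planned.

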